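# Lock the battery module into the karaoke amplifier

### The job

Fit the grey battery module that stands on the TV cabinet into the round bay on top of the karaoke amplifier: lower it with its two lugs through the notches, push it down against the spring, turn it about a quarter clockwise (seen from above) until it stops, and let it spring up so that it is locked, upright, with its grip bar in line with the two raised ribs on the amplifier. Leave the other things where they are.

Things in the scene. Friction and masses are not known exactly. Their poses are not given: they have to be found in the camera images.
- module: grey battery module standing upright on the cabinet in one of three places, 88 mm tall, 0.25 kg. Origin: centre of its underside, z up. Round barrel, 62 mm diameter, z = 10 to 46 mm; below it a cone narrowing to a flat 44 mm foot at z = 0; a grip bar on top, two lugs on the sides. A half turn about z makes no difference.
- grip_bar (a point): middle of the module's flat upright grip bar, 67 mm above its underside. The bar is 58 mm long along the module's x, 16 mm thick along y, from z = 46 to 88 mm; grip it across its thickness. Axes as the module's
- lug (a point): tip of one steel lug (on the module's +x side, 16 mm above its underside); its twin is at -x. The lugs lie in line with the grip bar, 82 mm tip to tip, 14 mm wide, from z = 12 to 20 mm
- amplifier: black karaoke amplifier, fixed, 200 (x) by 260 (y) mm, 98 mm tall. Origin: centre of its underside, on the bay's axis; z up, -x is its front, with knobs. Its place and yaw differ each time. On its top an aluminium plate, 104 mm square, surrounds the round battery bay; beside it two low ribs at +x and -x mark the direction of the grip bar when locked
- bay_mouth (a point): centre of the bay's opening, level with the plate's face, 100 mm above the amplifier's underside; axes as the amplifier's. The opening is 69 mm in diameter, but for its two notches. Under the 14 mm thick rim lies a round chamber, 88 mm wide: with its underside over 34 mm below the face, the module's lugs clear the rim and it can be turned clockwise (never counter-clockwise)
- notch (a point): middle of one entry notch, at the plate's face, 38 mm from the bay's axis; its twin lies opposite. The notches are 24 mm wide, reach 44 mm from the axis, and lie on a line turned 80 degrees counter-clockwise (from above) from the amplifier's x axis. The lugs pass only there
- catch (a point): ceiling of one catch pocket under the rim, on the amplifier's +x side, 8 mm below the plate's face; its twin is at -x. Pockets are 20 mm wide, 6 mm deep. The lugs reach them 80 degrees clockwise from the notches, with a stop about 4 degrees farther; the spring then lifts the lugs in. Locked, the module's underside is 28 mm below the plate's face
- bay_plate (a joint): how far the round sprung brass plate in the bay is pressed down, m: 0 at rest (its face 20 mm below the plate's face; the module set in the notches rests on it), about 0.008 with the module locked, 0.020 at its hard stop. The spring pushes up with 5 N at rest and 10 N at the stop.
- silver_mic: bystander: silver microphone, 230 mm long, 54 mm thick, lying along its x; origin under its middle
- black_mic: bystander: the same microphone in black
- bowl: bystander: empty stainless bowl, 124 mm diameter, 45 mm tall; origin under its centre
- incense_holder: bystander: round ceramic incense holder, 96 mm diameter, 42 mm tall; origin under its centre
Things that resemble listed ones, but are neither listed nor needed, are in the scene too. Leave any brown or yellow look-alike of the module alone.

How it is judged:
By the outcome, as a careful person would: the job done as asked, in the order asked, and still so for the second after the job is handed in, with the robot touching nothing.
It also fails if it takes over 45 s, if anything falls off the work surface, if the arm or the gripper's body presses on something with over 40 N, if the wrist force passes 120 N, or if a joint passes its speed limit or range.

### The arm

A 6-joint arm with a two-finger parallel gripper is mounted at the origin on the work surface. World frame = base frame: x ahead of the robot, y to its left, z up, the work surface at z = 0. Lengths are in m, angles in rad, forces in N, time in s.
With the tool pointing down it reaches from about 0.25 to 0.725 m from the base axis. Payload 4 kg.
Tool frame: the origin (TCP) lies at the very end of the fingers, on their centre line; the grasp point (between the pads) lies 19 mm behind it; x points along the fingers, y is the direction in which the jaws open and shut, and the axes are right-handed (so a half turn about x gives the same grasp; the last joint's range is limited). The gripper opens to 85 mm and grips with 20 to 120 N. Pads are 22 mm wide; open, the fingers measure 114 mm over their backs; the gripper's body (76 mm by 85 mm) begins 54 mm behind the grasp point. The pads swing forward as they close: fully open they stand 13 mm farther back than shut.
Start: joints at [-1.21, 0.241, 0.005, 1.335, 0, 1.571], TCP at [0.177, -0.468, 0.231] pointing down, gripper open.
Joint ranges: [-2.72, 2.72], [-1.05, 1.87], [-1.09, 1.28], [-1.99, 2.15], [-1.42, 1.44], [-3.14, 3.14]. Speed limits (rad/s): [2.79, 2.79, 3.14, 3.14, 3.14, 3.14].

### API

Orientations are given as a unit quaternion [x, y, z, w].
In Python, from workcell import get_obs, camera, job_done gives the robot as it stands. The module is installed in compiled form; this text tells all that it offers.
- The arm moves only by the tool arm_command, never from a script. Its argument "motion" is a list of rows, each an object of numbers: "x", "y", "z": the shift along the tool's x, y, z in m; "roll": the turn about the tool's x in rad; "fingers": the opening, from 0 (shut) to 1 (fully open). A call has 1 to 20 rows; each row shifts and turns the pose as measured when the row begins, along the tool's axes as they then stand; what a row does not reach is not made up. A row lasts 1/12 s, in which the tool goes at most 41.7 mm and 7.16 degrees, less where a joint would pass 70% of its speed; a pose out of reach is approached as far as the arm can. A call is refused whole if a number of a shift passes 0.0417 or a number of a turn 0.125, either way. A call with a gripper value outside its range is refused whole. The fingers move at their own pace and stop on an object; the grip force is fixed at half the most. Time passes only in rows, so rows that do not move let the fingers close. It gives the time, the measured TCP pose, the force and the opening at its end, in the units of the state.
- get_obs(): the state, without advancing time (a new reading comes with each control period).
- camera(name): name is "side" or "top" or "wrist"; returns a dict with "frame" (420x560x3 uint8, red, green, blue), "intrinsics" (3x3 intrinsics, pixels), "rvec" (rotation vector, rad) and "tvec" (3), from world to camera coordinates, as OpenCV has them. Camera axes: x right, y down, z forward; pixel columns grow to the right and rows downward; lengths in m; the calibration is good to about 2 mm. A picture is of the moment at which its call begins. There is no depth.
- job_done(): hands the job in, once; it reports no verdict.
The state is a dict: "clock": time; "joint_pos": joint angles; "joint_vel": joint speeds; "tau": joint torques, N m; "eef_pos": TCP position; "tool_rot": TCP orientation; "ft_force": force on the tool from outside, world axes, zero at the start; "ft_torque": the same for the moment, N m; "grip_width": finger opening in m.
Only numpy, scipy, OpenCV 4.12 (cv2) and the standard library are available. Lean on these libraries where they do the work, as an engineer would, in place of code of your own. Each camera call takes 0.05 s, during which the arm holds its last target.

## Working session

There is one attempt and no reset: what is moved stays moved. The work goes in short steps, Python scripts to look and compute and a tool call to move; the robot and the scene stay as the last step left them, time stands still between calls to the robot, and variables do not carry over. Pictures are saved under pics/ and viewed, and the job is handed in when it is done.

Besides the shell and the picture viewer there is one more tool, called after "Call:" in YAML: its name, and indented under it one key for each argument. arm_command: Moves the arm, as the interface text tells. Its arguments: {"type":"object","properties":{"motion":{"type":"array","items":{"type":"object","properties":{"x":{"type":"number"},"y":{"type":"number"},"z":{"type":"number"},"roll":{"type":"number"},"fingers":{"type":"number"}}}}},"required":["motion"]}

```bash
mkdir -p pics; ls; python3 - <<'E'
from workcell import get_obs, camera
import cv2, json, numpy as np
print(get_obs())
for n in ["side","top","wrist"]:
    c=camera(n); cv2.imwrite(f"pics/{n}0.png",c["frame"][:,:,::-1]); print(n,c["intrinsics"],c["rvec"],c["tvec"])
    np.savez(f"pics/{n}0.npz",**c)
E
```

```text
pics
{'clock': 0.0, 'joint_pos': array([-1.20999757e+00,  2.41395914e-01,  3.72646960e-03,  1.33520696e+00,
       -1.28414084e-05,  1.57079501e+00]), 'joint_vel': array([ 0.00154753,  0.0005868 , -0.0012888 ,  0.00056234, -0.00032932,
        0.00088393]), 'tau': array([ 4.18693689e-04, -3.72320616e+01,  2.52407581e+01,  1.70367962e-02,
       -1.27371317e-05, -4.14665262e-07]), 'eef_pos': array([ 0.17628338, -0.46721578,  0.23042234]), 'tool_rot': array([-0.69549506, -0.12759392,  0.69576789, -0.12614858]), 'ft_force': array([1.19460451, 0.11713931, 0.08186421]), 'ft_torque': array([ 0.00102577, -0.01217194,  0.01437732]), 'grip_width': 0.0854099249317934}
side [[538.52289448   0.         274.94830688]
 [  0.         538.52289448 217.03872357]
 [  0.           0.           1.        ]] [ 0.19541889 -2.78421696  1.26900645] [0.50562589 0.17021125 1.41842834]
top [[467.96066852   0.         275.62342407]
 [  0.         467.96066852 202.50993311]
 [  0.           0.           1.        ]] [ 2.15604076 -2.16781623  0.13318707] [-0.09396047  0.53399996  1.09467453]
wrist [[313.14114829   0.         276.18846427]
 [  0.         313.14114829 203.41084405]
 [  0.           0.           1.        ]] [-2.39043673  1.65227479  0.23268583] [-0.4983406  -0.03632677  0.37850916]
```

View pics/side0.png

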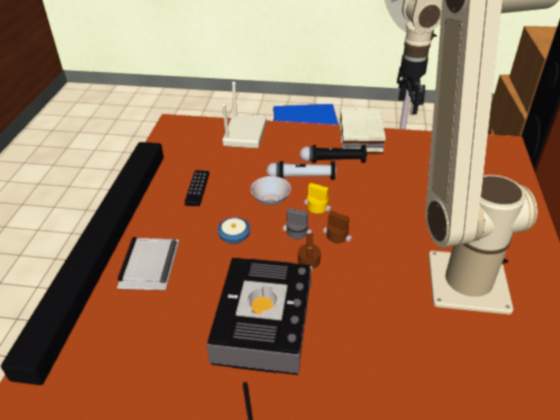

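View pics/top0.png

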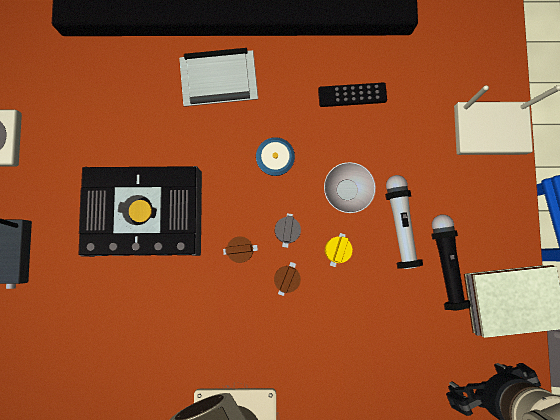

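View pics/wrist0.png

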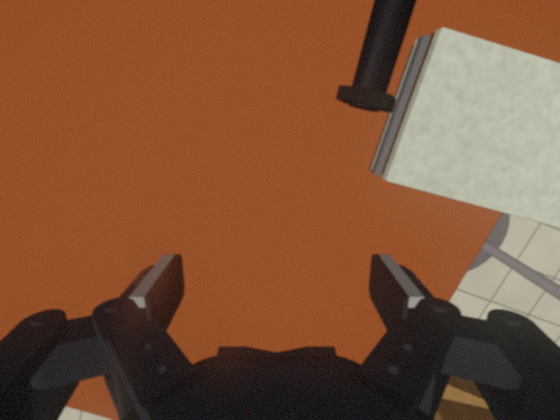

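The grey module is at about (287,230) in the top view, with lug tips near (290,216) and (284,244). The amplifier's bay is near (140,210), its ribs at (138,180) and (136,240), and its knobs (front) face the robot. Next I'll measure both precisely.

```bash
cat > h.py <<'E'
import numpy as np, cv2
from scipy.spatial.transform import Rotation as R
def load(n): return dict(np.load(n))
def ray(c,uv):
    Rm=cv2.Rodrigues(np.array(c["rvec"],float))[0]; t=np.array(c["tvec"]).ravel()
    d=Rm.T@np.linalg.inv(c["intrinsics"])@np.array([uv[0],uv[1],1.0]); o=-Rm.T@t
    return o,d
def onplane(c,uv,z):
    o,d=ray(c,uv); return (o+d*(z-o[2])/d[2])
def proj(c,P):
    return cv2.projectPoints(np.array(P,float).reshape(-1,3),c["rvec"],c["tvec"],c["intrinsics"],None)[0].reshape(-1,2)
E
python3 - <<'E'
from h import *
c=load("pics/top0.npz"); im=c["frame"][:,:,::-1]
a=cv2.resize(im[155:265,70:210],None,fx=5,fy=5,interpolation=cv2.INTER_CUBIC)
b=cv2.resize(im[195:300,215:360],None,fx=5,fy=5,interpolation=cv2.INTER_CUBIC)
cv2.imwrite("pics/a1.png",a);cv2.imwrite("pics/b1.png",b)
s=load("pics/side0.npz")["frame"][:,:,::-1]
cv2.imwrite("pics/s1.png",cv2.resize(s[170:370,200:370],None,fx=3,fy=3,interpolation=cv2.INTER_CUBIC)[:600])
E
```

```text
(no output)
```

View pics/a1.png

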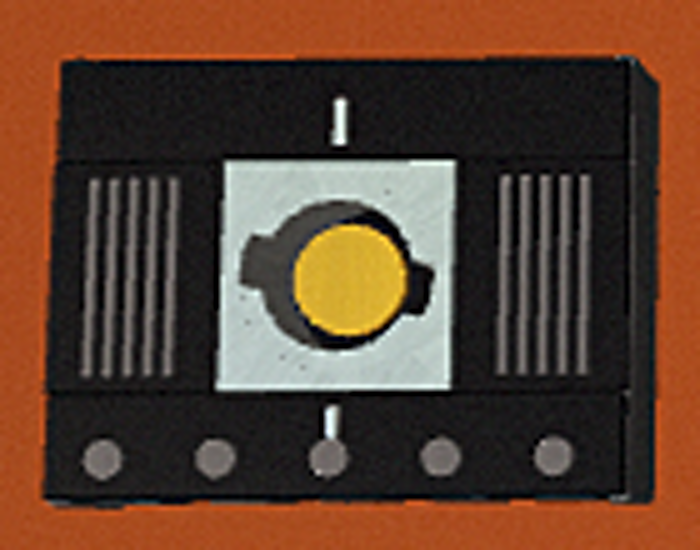

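View pics/b1.png

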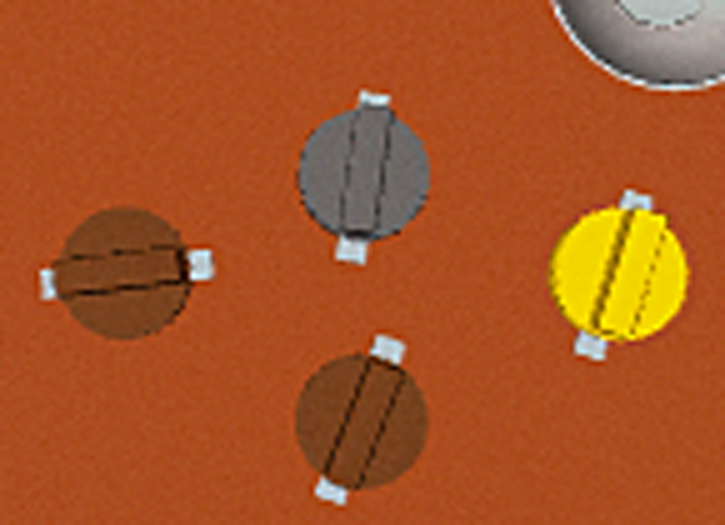

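View pics/s1.png

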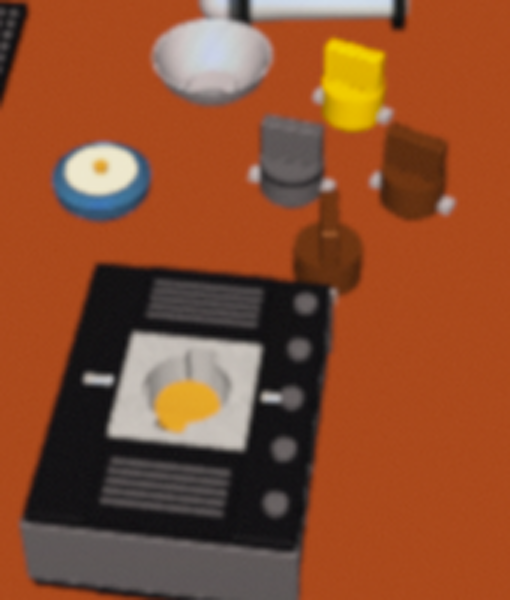

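```bash
cat >> h.py <<'E'
def comp(m,seed,r=6):
    n,l,st,ce=cv2.connectedComponentsWithStats(m.astype(np.uint8))
    p=l[seed[1]-r:seed[1]+r+1,seed[0]-r:seed[0]+r+1]; p=p[p>0]
    return l==np.bincount(p).argmax()
def hullrect(c,mask,z):
    cn=max(cv2.findContours(mask.astype(np.uint8),cv2.RETR_EXTERNAL,cv2.CHAIN_APPROX_NONE)[0],key=cv2.contourArea).reshape(-1,2)
    P=np.array([onplane(c,p,z)[:2] for p in cn])
    return cv2.minAreaRect((P*1000).astype(np.float32)),P
E
python3 - <<'E'
from h import *
for n,seed in (("top",(117,187)),("side",(245,285))):
    c=load(f"pics/{n}0.npz"); f=c["frame"].astype(int)
    m=(f.min(2)>150)
    if n=="top": m=comp(m,(120,195))
    else: m=comp(m,(246,290))
    r,P=hullrect(c,m,0.1); print(n,"plate",m.sum(),r)
    # ribs
    m=(f.min(2)>130)
    N,l,st,ce=cv2.connectedComponentsWithStats(m.astype(np.uint8))
    for i in range(1,N):
        if 8<st[i,4]<120 : print("  cc",ce[i].round(1),st[i,4],onplane(c,ce[i],0.1).round(4), "z.016",onplane(c,ce[i],0.020).round(4))
c=load("pics/top0.npz"); f=c["frame"].astype(int)
# grey module
sat=f.max(2)-f.min(2)
m=(sat<30)&(f.mean(2)>60)&(f.mean(2)<160)
m=comp(m,(285,235))
cn=max(cv2.findContours(m.astype(np.uint8),0,cv2.CHAIN_APPROX_NONE)[0],key=cv2.contourArea).reshape(-1,2)
P=np.array([onplane(c,p,0.046)[:2]*1000 for p in cn]).astype(np.float32)
print("circle",m.sum(),cv2.minEnclosingCircle(P),cv2.fitEllipse(P))
E
```

```text
top plate 1245 ((511.396240234375, 216.79885864257812), (103.5073013305664, 102.02420806884766), 89.70793914794922)
  cc [541.   0.] 35 [ 1.0095 -0.7336  0.1   ] z.016 [ 1.0559 -0.7824  0.02  ]
  cc [485.2  87.5] 18 [ 0.7931 -0.5872  0.1   ] z.016 [ 0.8231 -0.625   0.02  ]
  cc [333.7 169.6] 27 [ 0.6002 -0.2296  0.1   ] z.016 [ 0.6155 -0.2401  0.02  ]
  cc [137.5 179. ] 18 [0.5808 0.217  0.1   ] z.016 [0.5946 0.2405 0.02  ]
  cc [332.  203.1] 28 [ 0.5233 -0.2242  0.1   ] z.016 [ 0.5327 -0.2342  0.02  ]
  cc [289.4 214.3] 12 [ 0.4983 -0.1275  0.1   ] z.016 [ 0.5058 -0.1302  0.02  ]
  cc [349.5 212. ] 10 [ 0.5029 -0.2632  0.1   ] z.016 [ 0.5108 -0.2762  0.02  ]
  cc [341.5 234.8] 18 [ 0.4517 -0.244   0.1   ] z.016 [ 0.4556 -0.2556  0.02  ]
  cc [135.6 239. ] 12 [0.4447 0.2173 0.1   ] z.016 [0.4482 0.2408 0.02  ]
  cc [284.6 244.6] 25 [ 0.4305 -0.1162  0.1   ] z.016 [ 0.4328 -0.1181  0.02  ]
  cc [254.7 247.6] 26 [ 0.4241 -0.0492  0.1   ] z.016 [ 0.426 -0.046  0.02 ]
  cc [224.1 251.3] 13 [0.4162 0.0191 0.1   ] z.016 [0.4175 0.0276 0.02  ]
  cc [332.6 263.9] 25 [ 0.387  -0.2226  0.1   ]
[... 1038 characters left out ...]
] 9 [ 0.0583 -0.1167  0.1   ] z.016 [ 0.0348 -0.211   0.02  ]
  cc [284.2 227.5] 10 [ 0.4904 -0.0389  0.1   ] z.016 [ 0.5026 -0.1268  0.02  ]
  cc [308.6 231.1] 11 [ 0.4242 -0.0332  0.1   ] z.016 [ 0.4309 -0.1206  0.02  ]
  cc [348.4 237.8] 14 [ 0.3188 -0.0209  0.1   ] z.016 [ 0.3168 -0.1072  0.02  ]
  cc [232.5 296. ] 26 [0.5785 0.2144 0.1   ] z.016 [0.598  0.1476 0.02  ]
  cc [290.2 302. ] 16 [0.4421 0.2144 0.1   ] z.016 [0.4504 0.1475 0.02  ]
  cc [  1.1 373.9] 35 [1.0104 0.4849 0.1   ] z.016 [1.0657 0.4404 0.02  ]
circle 523 ((468.7414855957031, -122.51123809814453), 33.277549743652344) ((468.1098937988281, -124.14815521240234), (58.011966705322266, 61.88410568237305), 84.18867492675781)
```

```bash
cat >> h.py <<'E'
def yawy(o): 
    M=R.from_quat(o["tool_rot"]).as_matrix(); return np.degrees(np.arctan2(M[1,1],M[0,1]))
E
python3 - <<'E'
from h import *
from workcell import get_obs
o=get_obs(); M=R.from_quat(o["tool_rot"]).as_matrix(); print(M.round(3),yawy(o),np.degrees(o["joint_pos"][[0,5]]))
print((M.T@(np.array([0.468,-0.124,0.25])-o["eef_pos"])).round(4))
c=load("pics/wrist0.npz"); Rm=cv2.Rodrigues(c["rvec"])[0]; cp=-Rm.T@c["tvec"]
print("cam in tool",M.T@(cp-o["eef_pos"]), "axes",(M.T@Rm.T).round(3))
E
```

```text
[[-0.001  0.353 -0.936]
 [ 0.001 -0.936 -0.353]
 [-1.    -0.002 -0.   ]] -69.32862681949524 [-69.32781869  90.00080813]
[-0.019  -0.2183 -0.3941]
cam in tool [-0.14239181 -0.00067961 -0.06859578] axes [[ 0.    -0.273  0.962]
 [ 1.     0.    -0.   ]
 [-0.     0.962  0.273]]
```

Call:
arm_command:
  motion:
    - {"x": -0.0013, "y": -0.0146, "z": -0.0263, "roll": -0.02}
    - {"x": -0.0013, "y": -0.0146, "z": -0.0263}
    - {"x": -0.0013, "y": -0.0146, "z": -0.0263}
    - {"x": -0.0013, "y": -0.0146, "z": -0.0263}
    - {"x": -0.0013, "y": -0.0146, "z": -0.0263}
    - {"x": -0.0013, "y": -0.0146, "z": -0.0263}
    - {"x": -0.0013, "y": -0.0146, "z": -0.0263}
    - {"x": -0.0013, "y": -0.0146, "z": -0.0263}
    - {"x": -0.0013, "y": -0.0146, "z": -0.0263}
    - {"x": -0.0013, "y": -0.0146, "z": -0.0263}
    - {"x": -0.0013, "y": -0.0146, "z": -0.0263}
    - {"x": -0.0013, "y": -0.0146, "z": -0.0263}
    - {"x": -0.0013, "y": -0.0146, "z": -0.0263}
    - {"x": -0.0013, "y": -0.0146, "z": -0.0263}
    - {"x": -0.0013, "y": -0.0146, "z": -0.0263}

```text
schema error: expected keys x, y, z, roll, fingers
```

Call:
arm_command:
  motion:
    - {"roll": -0.125}
    - {"roll": -0.125}
    - {"roll": -0.125}
    - {"roll": -0.125}
    - {"roll": -0.125}
    - {"roll": -0.125}
    - {"roll": -0.125}
    - {"roll": -0.125}
    - {"roll": -0.125}
    - {"roll": -0.125}
    - {"roll": -0.125}
    - {"roll": -0.125}
    - {"roll": -0.125}
    - {"roll": -0.125}
    - {"roll": -0.125}
    - {"roll": -0.125}
    - {"roll": -0.125}
    - {"roll": -0.125}
    - {"roll": -0.125}
    - {"roll": -0.125}

```text
schema error: expected keys x, y, z, roll, fingers
```

```bash
python3 - <<'E'
from h import *
from workcell import get_obs,camera
o=get_obs(); M=R.from_quat(o["tool_rot"]).as_matrix(); print(o["clock"],o["eef_pos"],M.round(3),yawy(o),np.degrees(o["joint_pos"]).round(1))
c=camera("wrist"); np.savez("pics/w1.npz",**c); cv2.imwrite("pics/w1.png",c["frame"][:,:,::-1])
E
```

```text
0.15 [ 0.17635491 -0.46736997  0.23062615] [[-0.001  0.353 -0.936]
 [ 0.001 -0.936 -0.353]
 [-1.    -0.002 -0.   ]] -69.32862681949524 [-69.3  13.8   0.2  76.5   0.   90. ]
```

View pics/w1.png

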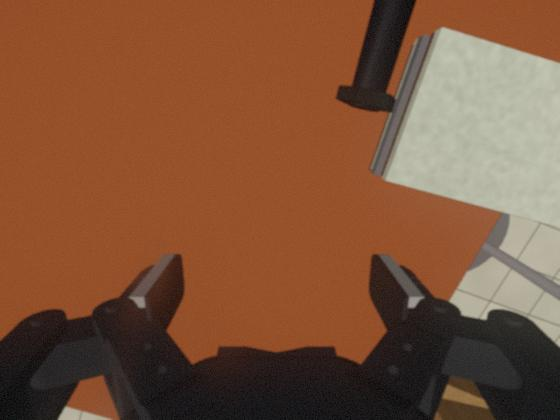

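All keys are required in every row, and nothing moved (the picture is unchanged). Sending it again with full rows.

Call:
arm_command:
  motion:
    - {"x": -0.0013, "y": -0.0146, "z": -0.0263, "roll": 0, "fingers": 1}
    - {"x": -0.0013, "y": -0.0146, "z": -0.0263, "roll": 0, "fingers": 1}
    - {"x": -0.0013, "y": -0.0146, "z": -0.0263, "roll": 0, "fingers": 1}
    - {"x": -0.0013, "y": -0.0146, "z": -0.0263, "roll": 0, "fingers": 1}
    - {"x": -0.0013, "y": -0.0146, "z": -0.0263, "roll": 0, "fingers": 1}
    - {"x": -0.0013, "y": -0.0146, "z": -0.0263, "roll": 0, "fingers": 1}
    - {"x": -0.0013, "y": -0.0146, "z": -0.0263, "roll": 0, "fingers": 1}
    - {"x": -0.0013, "y": -0.0146, "z": -0.0263, "roll": 0, "fingers": 1}
    - {"x": -0.0013, "y": -0.0146, "z": -0.0263, "roll": 0, "fingers": 1}
    - {"x": -0.0013, "y": -0.0146, "z": -0.0263, "roll": 0, "fingers": 1}
    - {"x": -0.0013, "y": -0.0146, "z": -0.0263, "roll": 0, "fingers": 1}
    - {"x": -0.0013, "y": -0.0146, "z": -0.0263, "roll": 0, "fingers": 1}
    - {"x": -0.0013, "y": -0.0146, "z": -0.0263, "roll": 0, "fingers": 1}
    - {"x": -0.0013, "y": -0.0146, "z": -0.0263, "roll": 0, "fingers": 1}
    - {"x": -0.0013, "y": -0.0146, "z": -0.0263, "roll": 0, "fingers": 1}

```text
clock: 1.45
eef_pos: [0.4772, -0.1125, 0.2476]
tool_rot: [-0.695, -0.123, 0.698, -0.121]
ft_force: [0.2, 0.0, 0.5]
grip_width: 0.0853
```

Call:
arm_command:
  motion:
    - {"x": 0, "y": 0, "z": 0, "roll": -0.125, "fingers": 1}
    - {"x": 0, "y": 0, "z": 0, "roll": -0.125, "fingers": 1}
    - {"x": 0, "y": 0, "z": 0, "roll": -0.125, "fingers": 1}
    - {"x": 0, "y": 0, "z": 0, "roll": -0.125, "fingers": 1}
    - {"x": 0, "y": 0, "z": 0, "roll": -0.125, "fingers": 1}
    - {"x": 0, "y": 0, "z": 0, "roll": -0.125, "fingers": 1}
    - {"x": 0, "y": 0, "z": 0, "roll": -0.125, "fingers": 1}
    - {"x": 0, "y": 0, "z": 0, "roll": -0.125, "fingers": 1}
    - {"x": 0, "y": 0, "z": 0, "roll": -0.125, "fingers": 1}
    - {"x": 0, "y": 0, "z": 0, "roll": -0.125, "fingers": 1}
    - {"x": 0, "y": 0, "z": 0, "roll": -0.125, "fingers": 1}
    - {"x": 0, "y": 0, "z": 0, "roll": -0.125, "fingers": 1}
    - {"x": 0, "y": 0, "z": 0, "roll": -0.125, "fingers": 1}
    - {"x": 0, "y": 0, "z": 0, "roll": -0.125, "fingers": 1}
    - {"x": 0, "y": 0, "z": 0, "roll": -0.125, "fingers": 1}
    - {"x": 0, "y": 0, "z": 0, "roll": -0.125, "fingers": 1}
    - {"x": 0, "y": 0, "z": 0, "roll": -0.125, "fingers": 1}
    - {"x": 0, "y": 0, "z": 0, "roll": -0.125, "fingers": 1}
    - {"x": 0, "y": 0, "z": 0, "roll": -0.125, "fingers": 1}
    - {"x": 0, "y": 0, "z": 0, "roll": -0.125, "fingers": 1}

```text
clock: 3.12
eef_pos: [0.4789, -0.1041, 0.2416]
tool_rot: [0.103, 0.705, -0.1, 0.694]
ft_force: [-0.2, -0.2, -0.8]
grip_width: 0.085
```

```bash
python3 - <<'E'
from h import *
from workcell import get_obs,camera
o=get_obs(); M=R.from_quat(o["tool_rot"]).as_matrix(); print(o["clock"],o["eef_pos"],M.round(3),yawy(o),np.degrees(o["joint_pos"]).round(1))
c=camera("wrist"); np.savez("pics/w1.npz",**c); cv2.imwrite("pics/w1.png",c["frame"][:,:,::-1])
E
```

```text
3.1167 [ 0.47890922 -0.10405067  0.24160002] [[-0.015  0.285  0.958]
 [ 0.007  0.959 -0.285]
 [-1.     0.002 -0.016]] 73.45327162510046 [-12.4  13.1   1.   78.7   0.2   4.2]
```

View pics/w1.png

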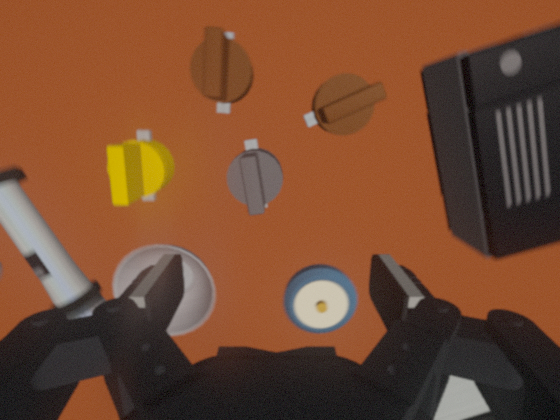

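The grey module is at about (254,178), with its lug at (251,145) and bar top from roughly (249,157) to (257,213). Measuring it now.

```bash
python3 - <<'E'
from h import *
c=load("pics/w1.npz"); im=c["frame"][:,:,::-1]
cv2.imwrite("pics/w1c.png",cv2.resize(im[130:225,215:295],None,fx=6,fy=6,interpolation=cv2.INTER_CUBIC))
f=c["frame"].astype(int); sat=f.max(2)-f.min(2)
print(f[178,240],f[185,255],f[195,243])
E
```

```text
[114 101 100] [118 107 105] [117 101  99]
```

View pics/w1c.png

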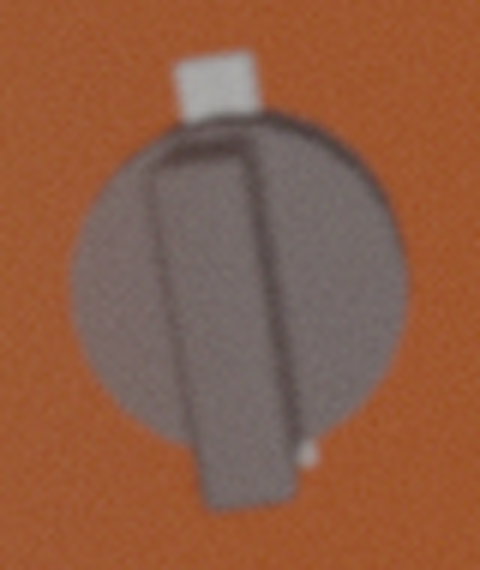

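```bash
python3 - <<'E'
from h import *
c=load("pics/w1.npz")
q=np.array([(152,170),(240,158),(297,497),(210,508)])/6-0.42+[215,130]
P=np.array([onplane(c,p,.088)[:2] for p in q]); print(P.round(4),P.mean(0))
for a,b in((3,0),(2,1)):
    d=P[b]-P[a]; print(np.hypot(*d),np.degrees(np.arctan2(d[1],d[0])))
print("thick",np.hypot(*(P[1]-P[0])),np.hypot(*(P[3]-P[2])))
l=np.array([(173,65),(253,52)])/6-.42+[215,130]
L=np.array([onplane(c,p,.02)[:2] for p in l]);print("lug end",L.round(4),L.mean(0))
m=np.mean(L,0);d=P.mean(0)-m;print(np.hypot(*d),np.degrees(np.arctan2(d[1],d[0])))
E
```

```text
[[ 0.4375 -0.127 ]
 [ 0.4397 -0.1132]
 [ 0.4955 -0.121 ]
 [ 0.4932 -0.1353]] [ 0.46647567 -0.12413612]
0.05624694205905909 171.54172587897426
0.05631191129276251 172.04634970289914
thick 0.01402568563609846 0.014522179084309509
lug end [[ 0.4253 -0.1266]
 [ 0.4273 -0.1112]] [ 0.42630741 -0.11888627]
0.04050987635381602 -7.446155636316668
```

Call:
arm_command:
  motion:
    - {"x": 0, "y": -0.01, "z": -0.003, "roll": -0.073, "fingers": 1}
    - {"x": 0, "y": -0.01, "z": -0.003, "roll": -0.073, "fingers": 1}
    - {"x": 0, "y": 0, "z": 0, "roll": 0, "fingers": 1}

```text
clock: 3.42
eef_pos: [0.4677, -0.1218, 0.2409]
tool_rot: [0.051, 0.711, -0.047, 0.7]
ft_force: [0.8, 0.5, 0.2]
grip_width: 0.0854
```

```bash
cat > st.py <<'E'
import sys
from h import *
from workcell import get_obs
t=np.array([float(v) for v in sys.argv[1:4]]); yaw=float(sys.argv[4])
o=get_obs(); M=R.from_quat(o["tool_rot"]).as_matrix()
print("clock",o["clock"],"pos",o["eef_pos"].round(4),"tooldown",M[:,0].round(4),"yaw",round(yawy(o),2),"q",np.degrees(o["joint_pos"]).round(1),"F",o["ft_force"].round(2),"T",o["ft_torque"].round(3),"w",round(o["grip_width"],4))
print("shift in tool",(M.T@(t-o["eef_pos"])).round(4),"roll",round(-np.radians((yaw-yawy(o)+180)%360-180),4))
E
python3 st.py 0.467 -0.124 0.052 81.8
```

```text
clock 3.4167 pos [ 0.4677 -0.1218  0.2409] tooldown [-0.0161  0.0073 -0.9998] yaw 82.09 q [-14.7  12.5  -0.   78.5   0.2  -6.8] F [0.8  0.52 0.18] T [-0.008 -0.011 -0.007] w 0.0854
shift in tool [ 0.1888 -0.0032  0.0028] roll 0.0051
```

Call:
arm_command:
  motion:
    - {"x": 0.02, "y": -0.001, "z": 0.0005, "roll": 0, "fingers": 1}
    - {"x": 0.02, "y": -0.001, "z": 0.0005, "roll": 0, "fingers": 1}
    - {"x": 0.02, "y": -0.001, "z": 0.0005, "roll": 0, "fingers": 1}
    - {"x": 0.02, "y": 0, "z": 0.0005, "roll": 0, "fingers": 1}
    - {"x": 0.02, "y": 0, "z": 0.0005, "roll": 0, "fingers": 1}
    - {"x": 0, "y": 0, "z": 0, "roll": 0, "fingers": 1}

```text
clock: 3.92
eef_pos: [0.4708, -0.1238, 0.139]
tool_rot: [0.06, 0.708, -0.055, 0.701]
ft_force: [-0.1, -0.2, -0.1]
grip_width: 0.0857
```

```bash
python3 st.py 0.467 -0.124 0.052 81.8; python3 - <<'E'
from h import *
from workcell import camera
c=camera("wrist"); np.savez("pics/w2.npz",**c); cv2.imwrite("pics/w2.png",c["frame"][:,:,::-1])
E
```

```text
clock 3.9167 pos [ 0.4708 -0.1238  0.139 ] tooldown [-0.0095  0.0074 -0.9999] yaw 80.64 q [-14.9  16.3 -10.6  63.7   0.3  -5.5] F [-0.1  -0.23 -0.09] T [-0.014  0.02  -0.036] w 0.0857
shift in tool [ 0.087  -0.0013 -0.0028] roll -0.0203
```

View pics/w2.png

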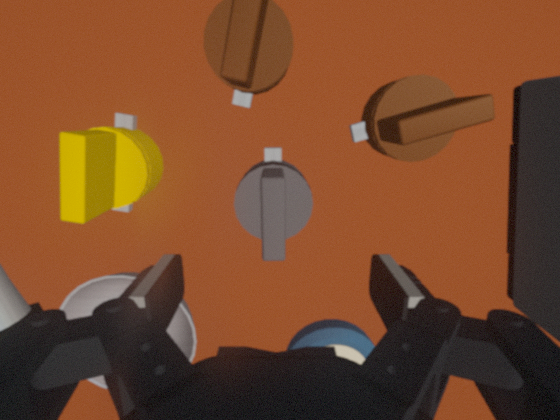

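The bar (column about 273) sits midway between the fingers (about 276) and runs parallel to them. I'll descend and grip.

Call:
arm_command:
  motion:
    - {"x": 0.02, "y": -0.001, "z": -0.001, "roll": -0.02, "fingers": 1}
    - {"x": 0.02, "y": 0, "z": -0.001, "roll": 0, "fingers": 1}
    - {"x": 0.02, "y": 0, "z": -0.001, "roll": 0, "fingers": 1}
    - {"x": 0.018, "y": 0, "z": 0, "roll": 0, "fingers": 1}
    - {"x": 0.006, "y": 0, "z": 0, "roll": 0, "fingers": 1}
    - {"x": 0, "y": 0, "z": 0, "roll": 0, "fingers": 1}

```text
clock: 4.47
eef_pos: [0.4764, -0.1248, 0.063]
tool_rot: [0.055, 0.702, -0.052, 0.708]
ft_force: [-0.1, -0.5, -0.2]
grip_width: 0.0856
```

```bash
python3 st.py 0.467 -0.124 0.052 81.8; python3 - <<'E'
from h import *
from workcell import camera
c=camera("wrist"); np.savez("pics/w3.npz",**c); cv2.imwrite("pics/w3.png",c["frame"][:,:,::-1])
E
```

```text
clock 4.4667 pos [ 0.4764 -0.1248  0.063 ] tooldown [ 0.0081  0.0037 -1.    ] yaw 81.24 q [-14.9  20.9 -17.   51.8   0.3  -6.1] F [-0.06 -0.46 -0.21] T [ 0.022  0.017 -0.036] w 0.0856
shift in tool [ 0.0109 -0.0007 -0.0095] roll -0.0097
```

View pics/w3.png

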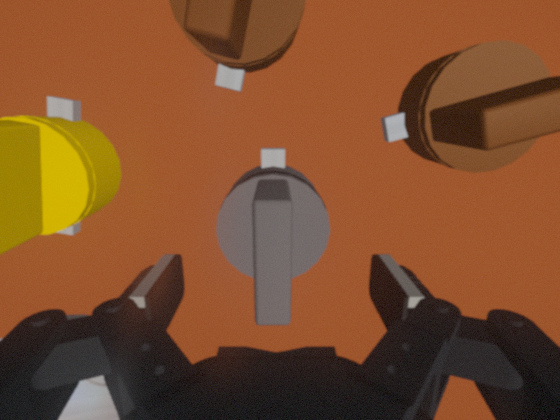

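Call:
arm_command:
  motion:
    - {"x": 0.004, "y": -0.0005, "z": -0.005, "roll": -0.01, "fingers": 1}
    - {"x": 0.004, "y": 0, "z": -0.005, "roll": 0, "fingers": 1}
    - {"x": 0.003, "y": 0, "z": -0.001, "roll": 0, "fingers": 1}
    - {"x": 0, "y": 0, "z": 0, "roll": 0, "fingers": 1}

```text
clock: 4.85
eef_pos: [0.4686, -0.1245, 0.0563]
tool_rot: [0.051, 0.699, -0.05, 0.711]
ft_force: [-0.2, -0.3, -0.4]
grip_width: 0.0854
```

```bash
python3 st.py 0.467 -0.124 0.052 81.8
```

```text
clock 4.85 pos [ 0.4686 -0.1245  0.0563] tooldown [ 0.017   0.0014 -0.9999] yaw 81.82 q [-15.1  20.3 -19.1  49.7   0.3  -6.9] F [-0.16 -0.29 -0.4 ] T [-0.036  0.028  0.01 ] w 0.0854
shift in tool [ 0.0043  0.0002 -0.0017] roll 0.0003
```

Call:
arm_command:
  motion:
    - {"x": 0.003, "y": 0, "z": -0.0015, "roll": 0, "fingers": 1}
    - {"x": 0, "y": 0, "z": 0, "roll": 0, "fingers": 0}
    - {"x": 0, "y": 0, "z": 0, "roll": 0, "fingers": 0}
    - {"x": 0, "y": 0, "z": 0, "roll": 0, "fingers": 0}
    - {"x": 0, "y": 0, "z": 0, "roll": 0, "fingers": 0}
    - {"x": 0, "y": 0, "z": 0, "roll": 0, "fingers": 0}
    - {"x": 0, "y": 0, "z": 0, "roll": 0, "fingers": 0}
    - {"x": 0, "y": 0, "z": 0, "roll": 0, "fingers": 0}
    - {"x": 0, "y": 0, "z": 0, "roll": 0, "fingers": 0}

```text
clock: 5.6
eef_pos: [0.4679, -0.1246, 0.0544]
tool_rot: [0.051, 0.698, -0.05, 0.712]
ft_force: [0.3, -0.3, -0.1]
grip_width: 0.0151
```

```bash
python3 st.py 0.467 -0.124 0.052 81.8; python3 - <<'E'
from h import *
from workcell import camera
c=camera("wrist"); np.savez("pics/w4.npz",**c); cv2.imwrite("pics/w4.png",c["frame"][:,:,::-1])
E
```

```text
clock 5.6 pos [ 0.4679 -0.1246  0.0544] tooldown [ 1.950e-02  7.000e-04 -9.998e-01] yaw 81.79 q [-15.1  20.3 -19.5  49.1   0.3  -6.9] F [ 0.33 -0.32 -0.11] T [ 0.025  0.04  -0.019] w 0.0151
shift in tool [ 0.0023  0.0004 -0.001 ] roll -0.0003
```

View pics/w4.png

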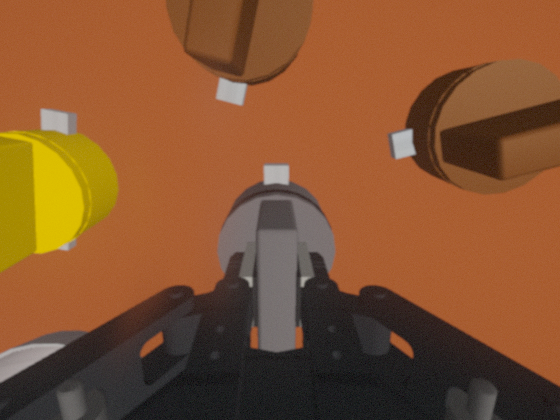

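The fingers closed on the bar at 15 mm opening with the module centred. Lifting.

Call:
arm_command:
  motion:
    - {"x": -0.01, "y": 0, "z": 0, "roll": 0, "fingers": 0}
    - {"x": -0.02, "y": 0, "z": 0, "roll": 0, "fingers": 0}
    - {"x": -0.02, "y": 0, "z": 0, "roll": 0, "fingers": 0}
    - {"x": -0.02, "y": 0, "z": 0, "roll": 0, "fingers": 0}
    - {"x": -0.02, "y": 0, "z": 0, "roll": 0, "fingers": 0}
    - {"x": -0.02, "y": 0, "z": 0, "roll": 0, "fingers": 0}
    - {"x": -0.02, "y": 0, "z": 0, "roll": 0, "fingers": 0}
    - {"x": -0.02, "y": 0, "z": 0, "roll": 0, "fingers": 0}
    - {"x": 0, "y": 0, "z": 0, "roll": 0, "fingers": 0}

```text
clock: 6.4
eef_pos: [0.4594, -0.1231, 0.2042]
tool_rot: [0.053, 0.705, -0.049, 0.706]
ft_force: [1.2, -0.7, -1.5]
grip_width: 0.0153
```

```bash
python3 st.py 0.510 0.216 0.21 170
```

```text
clock 6.4 pos [ 0.4594 -0.1231  0.2042] tooldown [ 0.0022  0.0055 -1.    ] yaw 81.79 q [-15.2  11.8  -6.4  71.8   0.3  -7. ] F [ 1.22 -0.73 -1.47] T [ 0.028 -0.072 -0.01 ] w 0.0153
shift in tool [-0.0038  0.3429  0.0017] roll -1.5396
```

Call:
arm_command:
  motion:
    - {"x": 0, "y": 0.012, "z": 0, "roll": 0, "fingers": 0}
    - {"x": 0, "y": 0.025, "z": 0, "roll": 0, "fingers": 0}
    - {"x": 0, "y": 0.025, "z": 0, "roll": 0, "fingers": 0}
    - {"x": 0, "y": 0.025, "z": 0, "roll": 0, "fingers": 0}
    - {"x": 0, "y": 0.025, "z": 0, "roll": 0, "fingers": 0}
    - {"x": 0, "y": 0.025, "z": 0, "roll": 0, "fingers": 0}
    - {"x": 0, "y": 0.025, "z": 0, "roll": 0, "fingers": 0}
    - {"x": 0, "y": 0.025, "z": 0, "roll": 0, "fingers": 0}
    - {"x": 0, "y": 0.025, "z": 0, "roll": 0, "fingers": 0}
    - {"x": 0, "y": 0.025, "z": 0, "roll": 0, "fingers": 0}
    - {"x": 0, "y": 0.025, "z": 0, "roll": 0, "fingers": 0}
    - {"x": 0, "y": 0.025, "z": 0, "roll": 0, "fingers": 0}
    - {"x": 0, "y": 0.025, "z": 0, "roll": 0, "fingers": 0}
    - {"x": 0, "y": 0.012, "z": 0, "roll": 0, "fingers": 0}
    - {"x": 0, "y": 0, "z": 0, "roll": 0, "fingers": 0}

```text
clock: 7.65
eef_pos: [0.4993, 0.2095, 0.1821]
tool_rot: [0.052, 0.714, -0.054, 0.696]
ft_force: [0.4, 0.3, -2.3]
grip_width: 0.0154
```

Call:
arm_command:
  motion:
    - {"x": 0, "y": 0, "z": 0, "roll": -0.06, "fingers": 0}
    - {"x": 0, "y": 0, "z": 0, "roll": -0.12, "fingers": 0}
    - {"x": 0, "y": 0, "z": 0, "roll": -0.12, "fingers": 0}
    - {"x": 0, "y": 0, "z": 0, "roll": -0.12, "fingers": 0}
    - {"x": 0, "y": 0, "z": 0, "roll": -0.12, "fingers": 0}
    - {"x": 0, "y": 0, "z": 0, "roll": -0.12, "fingers": 0}
    - {"x": 0, "y": 0, "z": 0, "roll": -0.12, "fingers": 0}
    - {"x": 0, "y": 0, "z": 0, "roll": -0.12, "fingers": 0}
    - {"x": 0, "y": 0, "z": 0, "roll": -0.12, "fingers": 0}
    - {"x": 0, "y": 0, "z": 0, "roll": -0.12, "fingers": 0}
    - {"x": 0, "y": 0, "z": 0, "roll": -0.12, "fingers": 0}
    - {"x": 0, "y": 0, "z": 0, "roll": -0.12, "fingers": 0}
    - {"x": 0, "y": 0, "z": 0, "roll": -0.06, "fingers": 0}
    - {"x": 0, "y": 0, "z": 0, "roll": 0, "fingers": 0}

```text
clock: 8.82
eef_pos: [0.4902, 0.1918, 0.1661]
tool_rot: [-0.436, 0.571, 0.448, 0.532]
ft_force: [0.1, -1.0, -1.8]
grip_width: 0.0154
```

```bash
python3 st.py 0.510 0.216 0.21 170;  python3 - <<'E'
from h import *
from workcell import camera
for n in ("wrist","top","side"):
    c=camera(n); np.savez(f"pics/{n}5.npz",**c); cv2.imwrite(f"pics/{n}5.png",c["frame"][:,:,::-1])
E
```

```text
clock 8.8167 pos [0.4902 0.1918 0.1661] tooldown [-0.0524 -0.0216 -0.9984] yaw 167.39 q [ 21.4  21.4   0.9  72.7  -0.1 -56. ] F [ 0.13 -0.95 -1.78] T [ 0.039 -0.109 -0.038] w 0.0154
shift in tool [-0.0454 -0.012   0.0264] roll -0.0455
```

View pics/wrist5.png

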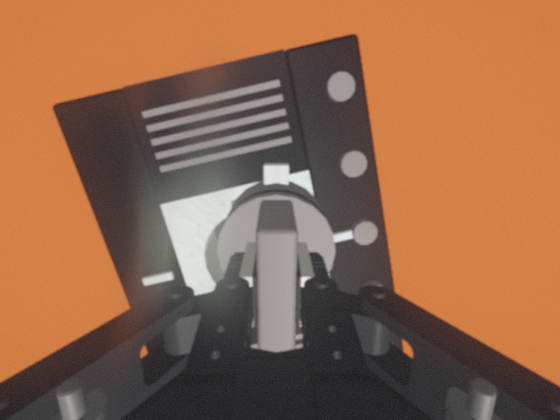

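View pics/side5.png

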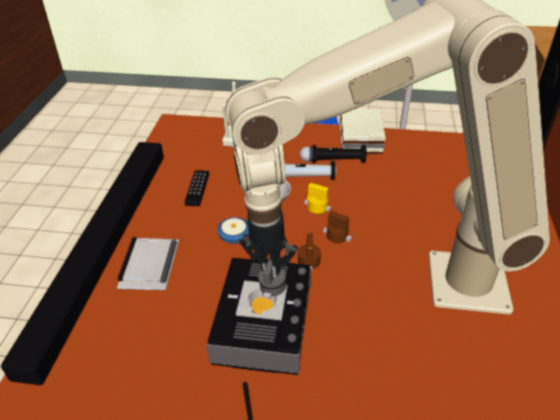

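View pics/top5.png

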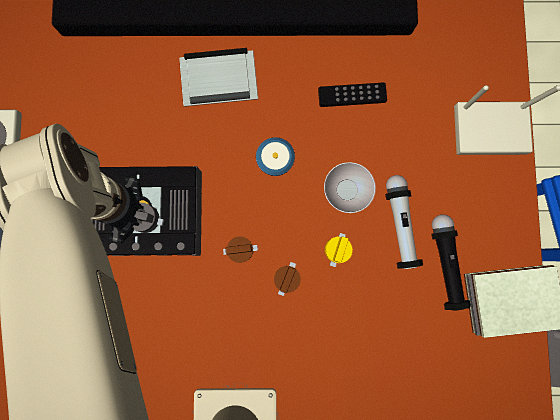

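The module is held upright and roughly aligned with the notch line, but the arm sagged under load: TCP z is 0.166 and the tool leans about 3°. I'll lift with few, large rows and see how the lean behaves.

Call:
arm_command:
  motion:
    - {"x": -0.03, "y": 0, "z": 0.005, "roll": -0.02, "fingers": 0}
    - {"x": -0.03, "y": -0.002, "z": 0.005, "roll": -0.02, "fingers": 0}
    - {"x": -0.03, "y": -0.002, "z": 0.005, "roll": 0, "fingers": 0}
    - {"x": -0.03, "y": 0, "z": 0.005, "roll": 0, "fingers": 0}

```text
clock: 9.3
eef_pos: [0.4991, 0.2099, 0.2794]
tool_rot: [-0.442, 0.571, 0.459, 0.518]
ft_force: [0.9, -0.1, -2.7]
grip_width: 0.0149
```

```bash
python3 st.py 0.510 0.216 0.21 170
```

```text
clock 9.3 pos [0.4991 0.2099 0.2794] tooldown [-0.073  -0.0303 -0.9969] yaw 169.14 q [ 22.8  21.7  18.2  91.    0.  -56.4] F [ 0.95 -0.1  -2.75] T [ 0.084 -0.197 -0.001] w 0.0149
shift in tool [ 0.0682 -0.0141  0.011 ] roll -0.015
```

Call:
arm_command:
  motion:
    - {"x": 0.02, "y": -0.002, "z": 0.002, "roll": 0, "fingers": 0}
    - {"x": 0.02, "y": -0.002, "z": 0.002, "roll": 0, "fingers": 0}
    - {"x": 0.02, "y": -0.002, "z": 0.002, "roll": 0, "fingers": 0}

```text
clock: 9.55
eef_pos: [0.5108, 0.217, 0.2327]
tool_rot: [-0.445, 0.562, 0.455, 0.529]
ft_force: [-0.6, -0.1, -2.7]
grip_width: 0.0151
```

```bash
python3 st.py 0.510 0.216 0.21 170
```

```text
clock 9.55 pos [0.5108 0.217  0.2327] tooldown [-0.0446 -0.0183 -0.9988] yaw 168.99 q [ 23.   22.4  12.4  82.8   0.  -56. ] F [-0.64 -0.07 -2.67] T [ 0.046 -0.071 -0.014] w 0.0151
shift in tool [ 0.0228 -0.0003 -0.0006] roll -0.0176
```

Call:
arm_command:
  motion:
    - {"x": -0.04, "y": 0, "z": 0, "roll": -0.015, "fingers": 0}
    - {"x": -0.04, "y": 0, "z": 0, "roll": 0, "fingers": 0}
    - {"x": 0.02, "y": 0, "z": 0, "roll": 0, "fingers": 0}
    - {"x": 0.02, "y": 0, "z": 0, "roll": 0, "fingers": 0}
    - {"x": 0.02, "y": 0, "z": 0, "roll": 0, "fingers": 0}
    - {"x": 0.02, "y": 0, "z": 0, "roll": 0, "fingers": 0}

```text
clock: 10.05
eef_pos: [0.4885, 0.2067, 0.2132]
tool_rot: [-0.441, 0.577, 0.461, 0.509]
ft_force: [0.1, -1.3, -3.0]
grip_width: 0.0153
```

```bash
python3 st.py 0.510 0.216 0.21 170
```

```text
clock 10.05 pos [0.4885 0.2067 0.2132] tooldown [-0.0923 -0.0393 -0.995 ] yaw 169.3 q [ 22.9  22.4   9.3  82.7  -0.  -56.5] F [ 0.14 -1.29 -2.96] T [ 0.115 -0.101  0.03 ] w 0.0153
shift in tool [ 0.0009 -0.0195  0.0132] roll -0.0122
```

Call:
arm_command:
  motion:
    - {"x": 0, "y": -0.0065, "z": 0.0044, "roll": 0, "fingers": 0}
    - {"x": 0, "y": -0.0065, "z": 0.0044, "roll": 0, "fingers": 0}
    - {"x": 0, "y": -0.0065, "z": 0.0044, "roll": 0, "fingers": 0}

```text
clock: 10.3
eef_pos: [0.5074, 0.2145, 0.2072]
tool_rot: [-0.439, 0.581, 0.461, 0.506]
ft_force: [-0.2, 0.2, -3.1]
grip_width: 0.0152
```

```bash
python3 st.py 0.510 0.216 0.21 170
```

```text
clock 10.3 pos [0.5074 0.2145 0.2072] tooldown [-0.1012 -0.0433 -0.9939] yaw 169.1 q [ 22.9  25.4  12.9  83.9  -0.  -56.3] F [-0.17  0.15 -3.14] T [ 0.071 -0.123  0.03 ] w 0.0152
shift in tool [-0.0031 -0.0019  0.0018] roll -0.0156
```

Call:
arm_command:
  motion:
    - {"x": -0.02, "y": 0, "z": 0, "roll": 0, "fingers": 0}

```text
clock: 10.38
eef_pos: [0.5098, 0.2154, 0.2241]
tool_rot: [-0.439, 0.583, 0.462, 0.505]
ft_force: [-0.2, -0.9, -1.8]
grip_width: 0.015
```

```bash
cat > j.py <<'E'
from h import *
from workcell import get_obs
o=get_obs(); M=R.from_quat(o["tool_rot"]).as_matrix(); q=np.degrees(o["joint_pos"])
p=o["eef_pos"]; u=p[:2]/np.hypot(*p[:2])
print(round(o["clock"],2),"r,z",np.hypot(*p[:2]).round(4),p[2].round(4),"tilt_r %.4f tilt_t %.4f"%(M[:2,0]@u, M[1,0]*u[0]-M[0,0]*u[1]),"q",q.round(2),"dq",np.degrees(o["joint_vel"]).round(1))
E
python3 j.py
```

```text
10.38 r,z 0.5534 0.2241 tilt_r -0.1153 tilt_t -0.0005 q [ 2.292e+01  2.560e+01  1.572e+01  8.674e+01 -3.000e-02 -5.632e+01] dq [-0.1 -2.5 38.6 39.7 -0.   0.3]
```

Call:
arm_command:
  motion:
    - {"x": 0, "y": 0, "z": 0, "roll": 0, "fingers": 0}

```text
clock: 10.47
eef_pos: [0.5134, 0.2168, 0.2284]
tool_rot: [-0.439, 0.58, 0.461, 0.508]
ft_force: [1.1, 0.3, -1.6]
grip_width: 0.0154
```

```bash
python3 j.py
```

```text
10.47 r,z 0.5573 0.2284 tilt_r -0.1066 tilt_t -0.0006 q [ 2.291e+01  2.556e+01  1.636e+01  8.692e+01 -3.000e-02 -5.630e+01] dq [-0.   3.8 -2.7 -3.9  0.   0.3]
```

Call:
arm_command:
  motion:
    - {"x": 0.02, "y": 0, "z": 0, "roll": 0, "fingers": 0}

```text
clock: 10.55
eef_pos: [0.5156, 0.2177, 0.2127]
tool_rot: [-0.441, 0.577, 0.46, 0.512]
ft_force: [0.3, 0.5, -2.6]
grip_width: 0.0152
```

```bash
python3 j.py
```

```text
10.55 r,z 0.5597 0.2127 tilt_r -0.0960 tilt_t -0.0006 q [ 2.291e+01  2.562e+01  1.419e+01  8.407e+01 -3.000e-02 -5.628e+01] dq [ -0.    2.1 -30.4 -36.5  -0.1   0.1]
```

Call:
arm_command:
  motion:
    - {"x": 0, "y": 0, "z": 0, "roll": 0, "fingers": 0}

```text
clock: 10.63
eef_pos: [0.5154, 0.2176, 0.2103]
tool_rot: [-0.44, 0.578, 0.46, 0.511]
ft_force: [-1.1, 0.1, -4.0]
grip_width: 0.0152
```

```bash
python3 j.py
```

```text
10.63 r,z 0.5594 0.2103 tilt_r -0.0989 tilt_t -0.0006 q [ 2.291e+01  2.579e+01  1.408e+01  8.397e+01 -3.000e-02 -5.627e+01] dq [ 0.  -1.4  8.1  3.9  0.   0.1]
```

An up, hold, down, hold cycle reduces the lean by about 0.011 rad, so I'll repeat it.

Call:
arm_command:
  motion:
    - {"x": -0.02, "y": 0, "z": 0, "roll": 0, "fingers": 0}
    - {"x": 0, "y": 0, "z": 0, "roll": 0, "fingers": 0}
    - {"x": 0.02, "y": 0, "z": 0, "roll": 0, "fingers": 0}
    - {"x": 0, "y": 0, "z": 0, "roll": 0, "fingers": 0}
    - {"x": -0.02, "y": 0, "z": 0, "roll": 0, "fingers": 0}
    - {"x": 0, "y": 0, "z": 0, "roll": 0, "fingers": 0}
    - {"x": 0.02, "y": 0, "z": 0, "roll": 0, "fingers": 0}
    - {"x": 0, "y": 0, "z": 0, "roll": 0, "fingers": 0}
    - {"x": -0.02, "y": 0, "z": 0, "roll": 0, "fingers": 0}
    - {"x": 0, "y": 0, "z": 0, "roll": 0, "fingers": 0}
    - {"x": 0.02, "y": 0, "z": 0, "roll": 0, "fingers": 0}
    - {"x": 0, "y": 0, "z": 0, "roll": 0, "fingers": 0}

```text
clock: 11.63
eef_pos: [0.52, 0.2195, 0.2136]
tool_rot: [-0.441, 0.575, 0.459, 0.514]
ft_force: [-1.3, -0.6, -4.2]
grip_width: 0.0151
```

```bash
python3 j.py
```

```text
11.63 r,z 0.5644 0.2136 tilt_r -0.0901 tilt_t -0.0007 q [ 2.291e+01  2.587e+01  1.475e+01  8.404e+01 -4.000e-02 -5.621e+01] dq [ 0.  -2.   6.1  3.7  0.1  0. ]
```

Call:
arm_command:
  motion:
    - {"x": -0.02, "y": 0, "z": 0, "roll": 0, "fingers": 0}
    - {"x": -0.02, "y": 0, "z": 0, "roll": 0, "fingers": 0}

```text
clock: 11.8
eef_pos: [0.5204, 0.2197, 0.2496]
tool_rot: [-0.44, 0.579, 0.46, 0.51]
ft_force: [0.2, 0.7, -1.5]
grip_width: 0.0152
```

```bash
python3 j.py
```

```text
11.8 r,z 0.5649 0.2496 tilt_r -0.1012 tilt_t -0.0007 q [ 2.291e+01  2.593e+01  2.008e+01  8.996e+01 -4.000e-02 -5.621e+01] dq [-0.1  1.  33.8 35.6 -0.1  0. ]
```

Call:
arm_command:
  motion:
    - {"x": 0, "y": 0, "z": 0, "roll": 0, "fingers": 0}

```text
clock: 11.88
eef_pos: [0.5219, 0.2204, 0.2532]
tool_rot: [-0.44, 0.577, 0.459, 0.512]
ft_force: [1.0, -0.7, -2.3]
grip_width: 0.0153
```

```bash
python3 j.py
```

```text
11.88 r,z 0.5665 0.2532 tilt_r -0.0954 tilt_t -0.0007 q [ 2.291e+01  2.580e+01  2.045e+01  9.012e+01 -4.000e-02 -5.621e+01] dq [-0.1  1.1 -3.5 -2.5 -0.1  0. ]
```

Call:
arm_command:
  motion:
    - {"x": 0.04, "y": 0, "z": 0, "roll": 0, "fingers": 0}

```text
clock: 11.97
eef_pos: [0.5238, 0.2211, 0.221]
tool_rot: [-0.442, 0.571, 0.458, 0.518]
ft_force: [2.0, 1.5, -1.2]
grip_width: 0.0152
```

```bash
python3 j.py
```

```text
11.97 r,z 0.5685 0.221 tilt_r -0.0774 tilt_t -0.0007 q [ 2.291e+01  2.560e+01  1.549e+01  8.433e+01 -4.000e-02 -5.621e+01] dq [ -0.    2.7 -72.9 -76.4   0.1   0.1]
```

Call:
arm_command:
  motion:
    - {"x": 0, "y": 0, "z": 0, "roll": 0, "fingers": 0}

```text
clock: 12.05
eef_pos: [0.5149, 0.2174, 0.2101]
tool_rot: [-0.44, 0.579, 0.46, 0.51]
ft_force: [-4.4, -2.5, -6.9]
grip_width: 0.0155
```

```bash
python3 j.py
```

```text
12.05 r,z 0.5589 0.2101 tilt_r -0.1018 tilt_t -0.0007 q [ 2.291e+01  2.587e+01  1.415e+01  8.413e+01 -4.000e-02 -5.621e+01] dq [ 0.1 -3.1 17.7  8.8  0.   0. ]
```

Stops and starts cancel out; load sag is what drives the lean. The bay has plenty of clearance at the cone and foot, and pressing on its spring should reverse the sag. So I'll aim the module's axis at lug height and insert it. First, the module's pose in the hand.

```bash
cat > mod.py <<'E'
import sys
from h import *
from workcell import get_obs, camera
bay=np.array([0.510,0.2158]); 
H=float(sys.argv[1]) if len(sys.argv)>1 else 0.016
o=get_obs(); M=R.from_quat(o["tool_rot"]).as_matrix(); p=o["eef_pos"]
ax=M@np.array([1,0,-0.0195]); off=M@np.array([0,0.0003,-0.001])
pt=lambda h: p+off+ax*(0.0544-h)
e=np.array([*(bay-pt(H)[:2]),0])
print("clock",o["clock"],"TCP",p.round(4),"axis",ax.round(3),"foot",pt(0).round(4),"P(h)",pt(H).round(4),"baryaw",round(yawy(o)-90,2),"F",o["ft_force"].round(1),"q6",np.degrees(o["joint_pos"][5]).round(1),"w",o["grip_width"].round(4))
print("err world",e.round(4),"-> tool shift",(M.T@e).round(4),"roll to 80:",round(-np.radians(170-yawy(o)),4), "down10mm in tool",(M.T@np.array([0,0,-0.01])).round(4))
E
python3 - <<'E'
from h import *
c=load("pics/w4.npz"); im=c["frame"][:,:,::-1]
cv2.imwrite("pics/w4c.png",cv2.resize(im[150:360,210:345],None,fx=2.8,fy=2.8,interpolation=cv2.INTER_CUBIC))
L=np.array([onplane(c,p,.02)[:2] for p in ((264,165.5),(288.5,165.5))]); m=L.mean(0); print(m, m+0.041*np.array([np.cos(np.radians(-8.2)),np.sin(np.radians(-8.2))]))
for y in (222,334): pass
l,r=onplane(c,(219.5,244),.046),onplane(c,(335,244),.046); print((l+r)/2, np.linalg.norm(l-r))
E
python3 mod.py
```

```text
[ 0.42637327 -0.11823898] [ 0.4669541  -0.12408677]
[ 0.46258917 -0.12302538  0.046     ] 0.06009070874273956Traceback (most recent call last):
  File "mod.py", line 10, in <module>
    print("clock",o["clock"],"TCP",p.round(4),"axis",ax.round(3),"foot",pt(0).round(4),"P(h)",pt(H).round(4),"baryaw",round(yawy(o)-90,2),"F",o["ft_force"].round(1),"q6",np.degrees(o["joint_pos"][5]).round(1),"w",o["grip_width"].round(4))
                                                                                                                                                                                                                     ^^^^^^^^^^^^^^^^^^^^^
AttributeError: 'float' object has no attribute 'round'
```

View pics/w4c.png

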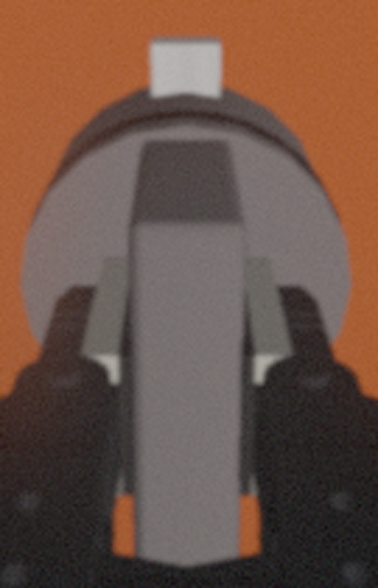

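```bash
sed -i 's/o\["grip_width"\].round(4)/round(o["grip_width"],4)/' mod.py; python3 mod.py
```

```text
clock 12.05 TCP [0.5149 0.2174 0.2101] axis [-0.097 -0.059 -0.994] foot [0.5091 0.2132 0.1562] P(h) [0.5107 0.2142 0.1721] baryaw 78.98 F [-4.4 -2.5 -6.9] q6 -56.2 w 0.0155
err world [-0.0007  0.0016  0.    ] -> tool shift [-0.      0.001   0.0015] roll to 80: -0.0178 down10mm in tool [ 0.0099 -0.0008  0.0006]
```

Call:
arm_command:
  motion:
    - {"x": 0.01, "y": -0.0005, "z": 0.001, "roll": -0.018, "fingers": 0}
    - {"x": 0.012, "y": -0.001, "z": 0.001, "roll": 0, "fingers": 0}
    - {"x": 0.01, "y": -0.001, "z": 0.0007, "roll": 0, "fingers": 0}
    - {"x": 0.005, "y": -0.0005, "z": 0.0003, "roll": 0, "fingers": 0}

```text
clock: 12.38
eef_pos: [0.5158, 0.2187, 0.1739]
tool_rot: [-0.445, 0.574, 0.465, 0.507]
ft_force: [-0.7, -0.3, -3.1]
grip_width: 0.0152
```

```bash
python3 mod.py
```

```text
clock 12.3833 TCP [0.5158 0.2187 0.1739] axis [-0.094 -0.058 -0.994] foot [0.5102 0.2146 0.1199] P(h) [0.5117 0.2155 0.1358] baryaw 80.06 F [-0.7 -0.3 -3.1] q6 -57.2 w 0.0152
err world [-0.0017  0.0003  0.    ] -> tool shift [ 0.0001  0.0017 -0.    ] roll to 80: 0.0011 down10mm in tool [ 0.01   -0.0008  0.0005]
```

```bash
python3 - <<'E'
from h import *
from workcell import camera
w=camera("wrist"); np.savez("pics/w6.npz",**w); 
s=camera("side"); np.savez("pics/s6.npz",**s)
a=w["frame"][:,:,::-1]; b=cv2.resize(s["frame"][220:340,200:330][:,:,::-1],None,fx=3.5,fy=3.5,interpolation=cv2.INTER_CUBIC)
cv2.imwrite("pics/w6.png",a); cv2.imwrite("pics/s6.png",b)
E
```

```text
(no output)
```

View pics/w6.png

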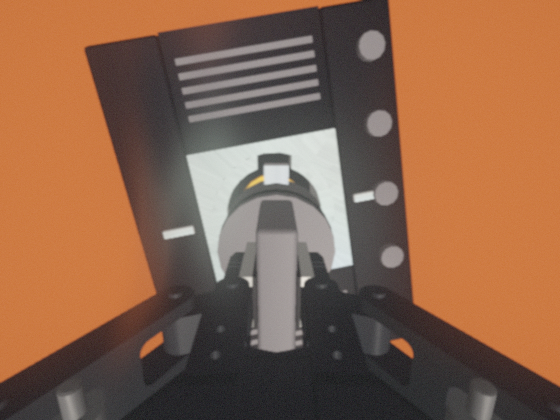

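View pics/s6.png

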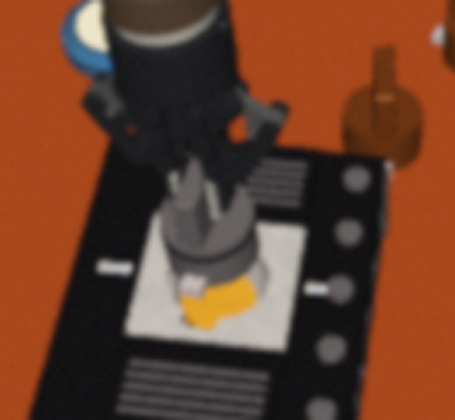

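```bash
python3 - <<'E'
from h import *
c=load("pics/w6.npz"); f=c["frame"].astype(int)
m=(f.min(2)>150); N,l,st,ce=cv2.connectedComponentsWithStats(m.astype(np.uint8))
for i in range(1,N):
    if 60<st[i,4]<2500: print(ce[i].round(1),st[i,4],onplane(c,ce[i],.1).round(4))
q=[(187,154),(336,128.5)]
P=[onplane(c,p,.1)[:2] for p in q]; print(P, np.linalg.norm(P[0]-P[1]),np.mean(P,0))
print(onplane(c,(258,155),.1),onplane(c,(292,153),.1))
E
```

```text
[275.6 174.2] 502 [0.5036 0.1877 0.1   ]
[363.6 196.4] 171 [0.4426 0.2157 0.1   ]
[178.6 232.1] 261 [0.5795 0.216  0.1   ]
[281.6 286.5] 2371 [0.514 0.274 0.1  ]
[303.7 279.9] 62 [0.4963 0.2722 0.1   ]
[array([0.56065444, 0.16302032]), array([0.45667451, 0.16399518])] 0.10398449814769516 [0.50866448 0.16350775]
[0.51329578 0.17227914 0.1       ] [0.48969471 0.17514479 0.1       ]
```

The plate edge and notch in the wrist view put the bay at about (0.509, 0.2155). The lug (columns 263–290) is centred in the notch (258–292). Lowering.

```bash
sed -i 's/bay=np.array.*/bay=np.array([0.5093,0.2155])/' mod.py; python3 mod.py | tail -1
```

```text
err world [-0.0025 -0.      0.    ] -> tool shift [ 0.0002  0.0025 -0.0005] roll to 80: 0.001 down10mm in tool [ 0.01   -0.0008  0.0005]
```

Call:
arm_command:
  motion:
    - {"x": 0.008, "y": 0.0005, "z": 0.0003, "roll": 0, "fingers": 0}
    - {"x": 0.007, "y": 0.0003, "z": 0.0003, "roll": 0, "fingers": 0}

```text
clock: 12.65
eef_pos: [0.5165, 0.2199, 0.1618]
tool_rot: [-0.446, 0.571, 0.464, 0.509]
ft_force: [0.2, -0.5, -2.1]
grip_width: 0.0148
```

```bash
python3 mod.py
```

```text
clock 12.65 TCP [0.5165 0.2199 0.1618] axis [-0.087 -0.056 -0.995] foot [0.5113 0.216  0.1078] P(h) [0.5127 0.2169 0.1237] baryaw 80.06 F [ 0.2 -0.5 -2.1] q6 -57.1 w 0.0148
err world [-0.0034 -0.0014  0.    ] -> tool shift [ 0.0003  0.0031 -0.0019] roll to 80: 0.0011 down10mm in tool [ 0.01   -0.0008  0.0005]
```

Call:
arm_command:
  motion:
    - {"x": 0.007, "y": 0.002, "z": -0.001, "roll": 0, "fingers": 0}
    - {"x": 0.007, "y": 0.002, "z": -0.001, "roll": 0, "fingers": 0}

```text
clock: 12.82
eef_pos: [0.5121, 0.2187, 0.1482]
tool_rot: [-0.446, 0.57, 0.464, 0.511]
ft_force: [0.4, -0.4, -3.0]
grip_width: 0.0152
```

```bash
python3 mod.py
```

```text
clock 12.8167 TCP [0.5121 0.2187 0.1482] axis [-0.084 -0.054 -0.995] foot [0.5071 0.2148 0.0941] P(h) [0.5084 0.2157 0.11  ] baryaw 80.07 F [ 0.4 -0.4 -3. ] q6 -57.0 w 0.0152
err world [ 0.0009 -0.0002  0.    ] -> tool shift [-0.0001 -0.0009 -0.    ] roll to 80: 0.0013 down10mm in tool [ 0.01   -0.0007  0.0005]
```

Call:
arm_command:
  motion:
    - {"x": 0.006, "y": -0.0005, "z": 0, "roll": 0, "fingers": 0}
    - {"x": 0.005, "y": 0, "z": 0, "roll": 0, "fingers": 0}

```text
clock: 12.98
eef_pos: [0.5108, 0.2179, 0.1359]
tool_rot: [-0.446, 0.571, 0.464, 0.51]
ft_force: [-0.6, -0.2, 1.5]
grip_width: 0.0152
```

```bash
python3 mod.py
```

```text
clock 12.9833 TCP [0.5108 0.2179 0.1359] axis [-0.085 -0.054 -0.995] foot [0.5057 0.214  0.0818] P(h) [0.5071 0.2149 0.0978] baryaw 80.08 F [-0.6 -0.2  1.5] q6 -57.1 w 0.0152
err world [0.0022 0.0006 0.    ] -> tool shift [-0.0002 -0.0021  0.001 ] roll to 80: 0.0014 down10mm in tool [ 0.01   -0.0007  0.0005]
```

Call:
arm_command:
  motion:
    - {"x": 0.003, "y": -0.002, "z": 0.001, "roll": 0, "fingers": 0}
    - {"x": 0.003, "y": 0, "z": 0, "roll": 0, "fingers": 0}

```text
clock: 13.15
eef_pos: [0.5119, 0.2182, 0.1296]
tool_rot: [-0.446, 0.571, 0.464, 0.51]
ft_force: [0.4, -0.4, 3.6]
grip_width: 0.0153
```

```bash
python3 mod.py; python3 j.py
```

```text
clock 13.15 TCP [0.5119 0.2182 0.1296] axis [-0.086 -0.055 -0.995] foot [0.5068 0.2143 0.0756] P(h) [0.5082 0.2151 0.0915] baryaw 80.09 F [ 0.4 -0.4  3.6] q6 -57.1 w 0.0153
err world [0.0011 0.0004 0.    ] -> tool shift [-0.0001 -0.0011  0.0005] roll to 80: 0.0015 down10mm in tool [ 0.01   -0.0008  0.0005]
13.15 r,z 0.5565 0.1296 tilt_r -0.0895 tilt_t -0.0003 q [ 2.309e+01  2.766e+01  4.790e+00  7.227e+01 -1.000e-02 -5.710e+01] dq [ 0.1  0.5 -4.1 -5.3 -0.1  0.4]
```

Call:
arm_command:
  motion:
    - {"x": 0.004, "y": -0.001, "z": 0.0005, "roll": 0, "fingers": 0}
    - {"x": 0.004, "y": 0, "z": 0, "roll": 0, "fingers": 0}
    - {"x": 0.004, "y": 0, "z": 0, "roll": 0, "fingers": 0}
    - {"x": 0.002, "y": 0, "z": 0, "roll": 0, "fingers": 0}

```text
clock: 13.48
eef_pos: [0.5125, 0.2183, 0.1178]
tool_rot: [-0.446, 0.57, 0.464, 0.511]
ft_force: [-3.7, -1.2, 5.8]
grip_width: 0.0149
```

```bash
python3 mod.py; python3 j.py
```

```text
clock 13.4833 TCP [0.5125 0.2183 0.1178] axis [-0.083 -0.053 -0.995] foot [0.5076 0.2144 0.0637] P(h) [0.5089 0.2153 0.0797] baryaw 80.09 F [-3.7 -1.2  5.8] q6 -57.1 w 0.0149
err world [0.0004 0.0002 0.    ] -> tool shift [-0.     -0.0004  0.0003] roll to 80: 0.0015 down10mm in tool [ 0.01   -0.0007  0.0005]
13.48 r,z 0.5571 0.1178 tilt_r -0.0862 tilt_t -0.0001 q [ 23.07  28.1    3.66  70.5   -0.   -57.12] dq [ 0.  -0.  -1.7 -2.5 -0.   0.1]
```

The lugs are in the notches and the spring is compressing at about 8 N. Pressing to the plate's stop should also straighten the lean, so I'll try that gently.

Call:
arm_command:
  motion:
    - {"x": 0.003, "y": -0.0005, "z": 0.0003, "roll": 0, "fingers": 0}
    - {"x": 0.003, "y": 0, "z": 0, "roll": 0, "fingers": 0}
    - {"x": 0.003, "y": 0, "z": 0, "roll": 0, "fingers": 0}

```text
clock: 13.73
eef_pos: [0.5125, 0.2182, 0.1155]
tool_rot: [-0.446, 0.568, 0.464, 0.513]
ft_force: [-6.7, -1.8, 19.9]
grip_width: 0.015
```

```bash
python3 mod.py; python3 j.py
```

```text
clock 13.7333 TCP [0.5125 0.2182 0.1155] axis [-0.079 -0.051 -0.996] foot [0.5077 0.2145 0.0614] P(h) [0.509  0.2153 0.0774] baryaw 80.1 F [-6.7 -1.8 19.9] q6 -57.1 w 0.015
err world [0.0003 0.0002 0.    ] -> tool shift [-0.     -0.0003  0.0002] roll to 80: 0.0017 down10mm in tool [ 0.01   -0.0007  0.0004]
13.73 r,z 0.557 0.1155 tilt_r -0.0820 tilt_t 0.0001 q [ 2.306e+01  2.801e+01  3.170e+00  6.987e+01  1.000e-02 -5.712e+01] dq [-0.  -1.2 -1.9 -2.2 -0.1  0.8]
```

Call:
arm_command:
  motion:
    - {"x": 0.003, "y": 0, "z": 0, "roll": 0, "fingers": 0}
    - {"x": 0.003, "y": 0, "z": 0, "roll": 0, "fingers": 0}
    - {"x": 0.003, "y": 0, "z": 0, "roll": 0, "fingers": 0}
    - {"x": 0.003, "y": 0, "z": 0, "roll": 0, "fingers": 0}
    - {"x": 0.003, "y": 0, "z": 0, "roll": 0, "fingers": 0}

```text
clock: 14.15
eef_pos: [0.5119, 0.218, 0.1154]
tool_rot: [-0.448, 0.565, 0.463, 0.517]
ft_force: [-5.6, -2.3, 16.6]
grip_width: 0.0154
```

```bash
python3 mod.py; python3 j.py
```

```text
clock 14.15 TCP [0.5119 0.218  0.1154] axis [-0.069 -0.047 -0.997] foot [0.5077 0.2145 0.0613] P(h) [0.5088 0.2152 0.0772] baryaw 80.12 F [-5.6 -2.3 16.6] q6 -57.1 w 0.0154
err world [0.0005 0.0003 0.    ] -> tool shift [-0.     -0.0004  0.0003] roll to 80: 0.0021 down10mm in tool [ 0.01   -0.0006  0.0004]
14.15 r,z 0.5564 0.1154 tilt_r -0.0708 tilt_t 0.0004 q [ 2.305e+01  2.745e+01  2.290e+00  6.890e+01  2.000e-02 -5.714e+01] dq [-0.  -1.3 -2.1 -2.4  0.   0.4]
```

It works, at about +0.0022 rad per row with only 17–20 N. Continuing.

Call:
arm_command:
  motion:
    - {"x": 0.0035, "y": 0, "z": 0, "roll": 0, "fingers": 0}
    - {"x": 0.0035, "y": 0, "z": 0, "roll": 0, "fingers": 0}
    - {"x": 0.0035, "y": 0, "z": 0, "roll": 0, "fingers": 0}
    - {"x": 0.0035, "y": 0, "z": 0, "roll": 0, "fingers": 0}
    - {"x": 0.0035, "y": 0, "z": 0, "roll": 0, "fingers": 0}
    - {"x": 0.0035, "y": 0, "z": 0, "roll": 0, "fingers": 0}
    - {"x": 0.0035, "y": 0, "z": 0, "roll": 0, "fingers": 0}
    - {"x": 0.0035, "y": 0, "z": 0, "roll": 0, "fingers": 0}
    - {"x": 0.0035, "y": 0, "z": 0, "roll": 0, "fingers": 0}
    - {"x": 0.0035, "y": 0, "z": 0, "roll": 0, "fingers": 0}
    - {"x": 0.0035, "y": 0, "z": 0, "roll": 0, "fingers": 0}
    - {"x": 0.0035, "y": 0, "z": 0, "roll": 0, "fingers": 0}

```text
clock: 15.15
eef_pos: [0.5104, 0.2172, 0.1149]
tool_rot: [-0.451, 0.554, 0.46, 0.527]
ft_force: [-8.0, -4.0, 19.4]
grip_width: 0.0151
```

```bash
python3 mod.py; python3 j.py
```

```text
clock 15.15 TCP [0.5104 0.2172 0.1149] axis [-0.041 -0.034 -0.999] foot [0.5077 0.2145 0.0606] P(h) [0.5084 0.215  0.0766] baryaw 80.17 F [-8.  -4.  19.4] q6 -57.2 w 0.0151
err world [0.0009 0.0005 0.    ] -> tool shift [-0.     -0.0008  0.0006] roll to 80: 0.0029 down10mm in tool [ 0.01   -0.0003  0.0002]
15.15 r,z 0.5547 0.1149 tilt_r -0.0406 tilt_t 0.0013 q [ 23.02  25.97  -0.08  66.28   0.07 -57.17] dq [ 0.1 -1.4 -2.3 -2.6  0.   0.5]
```

Call:
arm_command:
  motion:
    - {"x": 0.0035, "y": 0, "z": 0, "roll": 0, "fingers": 0}
    - {"x": 0.0035, "y": 0, "z": 0, "roll": 0, "fingers": 0}
    - {"x": 0.0035, "y": 0, "z": 0, "roll": 0, "fingers": 0}
    - {"x": 0.0035, "y": 0, "z": 0, "roll": 0, "fingers": 0}
    - {"x": 0.0035, "y": 0, "z": 0, "roll": 0, "fingers": 0}
    - {"x": 0.0035, "y": 0, "z": 0, "roll": 0, "fingers": 0}
    - {"x": 0.0035, "y": 0, "z": 0, "roll": 0, "fingers": 0}
    - {"x": 0.0035, "y": 0, "z": 0, "roll": 0, "fingers": 0}
    - {"x": 0.0035, "y": 0, "z": 0, "roll": 0, "fingers": 0}
    - {"x": 0.0035, "y": 0, "z": 0, "roll": 0, "fingers": 0}
    - {"x": 0.0035, "y": 0, "z": 0, "roll": 0, "fingers": 0}
    - {"x": 0.0035, "y": 0, "z": 0, "roll": 0, "fingers": 0}
    - {"x": 0.0035, "y": 0, "z": 0, "roll": 0, "fingers": 0}
    - {"x": 0.0035, "y": 0, "z": 0, "roll": 0, "fingers": 0}

```text
clock: 16.32
eef_pos: [0.5088, 0.2164, 0.1144]
tool_rot: [-0.454, 0.543, 0.457, 0.539]
ft_force: [-7.4, -3.1, 19.5]
grip_width: 0.0152
```

```bash
python3 mod.py; python3 j.py; python3 - <<'E'
from h import *
from workcell import camera
w=camera("wrist"); np.savez("pics/w7.npz",**w); cv2.imwrite("pics/w7.png",w["frame"][:,:,::-1])
E
```

```text
clock 16.3167 TCP [0.5088 0.2164 0.1144] axis [-0.011 -0.019 -1.   ] foot [0.5078 0.2144 0.0601] P(h) [0.5079 0.2147 0.0761] baryaw 80.19 F [-7.4 -3.1 19.5] q6 -57.2 w 0.0152
err world [0.0014 0.0008 0.    ] -> tool shift [-0.     -0.0012  0.001 ] roll to 80: 0.0033 down10mm in tool [ 0.01   -0.0001  0.    ]
16.32 r,z 0.5529 0.1144 tilt_r -0.0072 tilt_t 0.0029 q [ 22.94  24.37  -2.65  63.39   0.17 -57.24] dq [-0.  -1.2 -2.1 -2.3  0.1 -0.8]
```

View pics/w7.png

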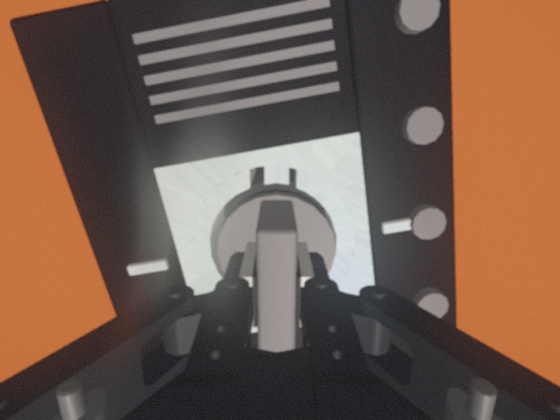

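The module is deep in the bay and upright, with the tool lean down to about 0.008 rad. Now I'll turn clockwise while holding it pressed.

Call:
arm_command:
  motion:
    - {"x": 0.0025, "y": -0.0008, "z": 0.0006, "roll": 0.05, "fingers": 0}
    - {"x": 0.0025, "y": 0, "z": 0, "roll": 0.1, "fingers": 0}
    - {"x": 0.0025, "y": 0, "z": 0, "roll": 0.1, "fingers": 0}
    - {"x": 0.0025, "y": 0, "z": 0, "roll": 0.1, "fingers": 0}

```text
clock: 16.7
eef_pos: [0.5111, 0.2183, 0.1143]
tool_rot: [-0.349, 0.613, 0.352, 0.616]
ft_force: [-6.6, -3.8, 16.5]
grip_width: 0.0153
```

```bash
python3 mod.py; python3 j.py; python3 st.py 0.5093 0.2155 0.115 90
```

```text
clock 16.7 TCP [0.5111 0.2183 0.1143] axis [-0.008 -0.01  -1.   ] foot [0.5098 0.217  0.0599] P(h) [0.51   0.2172 0.0759] baryaw 59.4 F [-6.6 -3.8 16.5] q6 -36.4 w 0.0153
err world [-0.0007 -0.0017  0.    ] -> tool shift [-0.     -0.0003 -0.0018] roll to 80: -0.3595 down10mm in tool [ 0.01   -0.     -0.0001]
16.7 r,z 0.5557 0.1143 tilt_r 0.0041 tilt_t 0.0052 q [ 22.96  24.19  -2.95  62.62   0.3  -36.44] dq [ 0.  -0.8 -1.5 -1.9  0.  71.7]
clock 16.7 pos [0.5111 0.2183 0.1143] tooldown [ 0.0017  0.0064 -1.    ] yaw 149.4 q [ 23.   24.2  -3.   62.6   0.3 -36.4] F [-6.59 -3.81 16.49] T [-0.698  1.628  0.205] w 0.0153
shift in tool [-0.0007  0.0001 -0.0033] roll 1.0368
```

Turned 20° freely, no jamming. Continuing with slightly less press.

Call:
arm_command:
  motion:
    - {"x": 0.002, "y": 0, "z": -0.001, "roll": 0.1, "fingers": 0}
    - {"x": 0.002, "y": 0, "z": 0, "roll": 0.1, "fingers": 0}
    - {"x": 0.002, "y": 0, "z": 0, "roll": 0.1, "fingers": 0}
    - {"x": 0.002, "y": 0, "z": 0, "roll": 0.1, "fingers": 0}
    - {"x": 0.002, "y": 0, "z": 0, "roll": 0.1, "fingers": 0}
    - {"x": 0.002, "y": 0, "z": 0, "roll": 0.1, "fingers": 0}

```text
clock: 17.2
eef_pos: [0.5111, 0.219, 0.1143]
tool_rot: [-0.14, 0.688, 0.147, 0.697]
ft_force: [-3.6, -2.6, 12.6]
grip_width: 0.0154
```

```bash
python3 mod.py; python3 j.py; python3 st.py 0.5093 0.2155 0.115 90|tail -1
```

```text
clock 17.2 TCP [0.5111 0.219  0.1143] axis [-0.007  0.005 -1.   ] foot [0.5096 0.2192 0.0599] P(h) [0.5098 0.2191 0.0759] baryaw 23.45 F [-3.6 -2.6 12.6] q6 -0.5 w 0.0154
err world [-0.0005 -0.0036  0.    ] -> tool shift [-0.0001 -0.0031 -0.0019] roll to 80: -0.9871 down10mm in tool [ 0.01   -0.0001 -0.0002]
17.2 r,z 0.556 0.1143 tilt_r 0.0152 tilt_t 0.0078 q [22.95 23.75 -3.65 61.73  0.45 -0.49] dq [ 0.  -0.7 -1.1 -1.8 -1.  71.2]
shift in tool [-0.0007 -0.0025 -0.003 ] roll 0.4092
```

Call:
arm_command:
  motion:
    - {"x": 0.002, "y": -0.001, "z": -0.001, "roll": 0.1, "fingers": 0}
    - {"x": 0.002, "y": -0.001, "z": -0.0005, "roll": 0.1, "fingers": 0}
    - {"x": 0.002, "y": 0, "z": 0, "roll": 0.1, "fingers": 0}
    - {"x": 0.002, "y": 0, "z": 0, "roll": 0.05, "fingers": 0}

```text
clock: 17.53
eef_pos: [0.5122, 0.2182, 0.1144]
tool_rot: [-0.009, 0.7, 0.021, 0.714]
ft_force: [-6.4, -2.0, 13.0]
grip_width: 0.0151
```

```bash
python3 mod.py; python3 j.py; python3 st.py 0.5093 0.2155 0.115 90
```

```text
clock 17.5333 TCP [0.5122 0.2182 0.1144] axis [ 0.001  0.017 -1.   ] foot [0.5113 0.2194 0.06  ] P(h) [0.5112 0.2191 0.076 ] baryaw 2.43 F [-6.4 -2.  13. ] q6 20.4 w 0.0151
err world [-0.0019 -0.0036  0.    ] -> tool shift [-0.0001 -0.0035 -0.0021] roll to 80: -1.3539 down10mm in tool [ 0.01   -0.0002 -0.0002]
17.53 r,z 0.5568 0.1144 tilt_r 0.0256 tilt_t 0.0083 q [22.81 23.4  -4.21 60.93  0.48 20.4 ] dq [ 0.  -0.7 -1.  -1.4 -0.5 34.5]
clock 17.5333 pos [0.5122 0.2182 0.1144] tooldown [ 0.0203  0.0176 -0.9996] yaw 92.43 q [22.8 23.4 -4.2 60.9  0.5 20.4] F [-6.36 -2.04 12.98] T [-0.873  1.24   0.182] w 0.0151
shift in tool [-0.0007 -0.0026 -0.003 ] roll 0.0423
```

Call:
arm_command:
  motion:
    - {"x": 0.0015, "y": -0.001, "z": -0.001, "roll": 0.04, "fingers": 0}
    - {"x": 0.0015, "y": -0.001, "z": -0.001, "roll": 0.04, "fingers": 0}
    - {"x": 0.0015, "y": 0, "z": 0, "roll": 0.04, "fingers": 0}
    - {"x": 0.0015, "y": 0, "z": 0, "roll": 0.04, "fingers": 0}

```text
clock: 17.87
eef_pos: [0.5125, 0.2148, 0.1145]
tool_rot: [0.049, 0.696, -0.037, 0.716]
ft_force: [-5.5, -0.5, 12.2]
grip_width: 0.0152
```

```bash
python3 mod.py; python3 j.py; python3 st.py 0.5093 0.2155 0.115 90; python3 - <<'E'
from h import *
from workcell import camera
w=camera("wrist"); np.savez("pics/w8.npz",**w); cv2.imwrite("pics/w8.png",w["frame"][:,:,::-1])
E
```

```text
clock 17.8667 TCP [0.5125 0.2148 0.1145] axis [ 0.01   0.017 -1.   ] foot [0.5121 0.2161 0.0601] P(h) [0.5119 0.2159 0.0761] baryaw -6.98 F [-5.5 -0.5 12.2] q6 29.7 w 0.0152
err world [-0.0026 -0.0004  0.    ] -> tool shift [-0.0001 -0.0007 -0.0026] roll to 80: -1.5181 down10mm in tool [ 0.01   -0.0002 -0.0003]
17.87 r,z 0.5557 0.1145 tilt_r 0.0331 tilt_t 0.0022 q [22.67 22.96 -4.88 60.26  0.13 29.67] dq [ 0.2 -0.6 -0.8 -1.1 -0.4 26.1]
clock 17.8667 pos [0.5125 0.2148 0.1145] tooldown [ 0.0297  0.0148 -0.9995] yaw 83.02 q [22.7 23.  -4.9 60.3  0.1 29.7] F [-5.5  -0.45 12.21] T [-0.443  1.177  1.674] w 0.0152
shift in tool [-0.0006  0.0003 -0.0032] roll -0.1219
```

View pics/w8.png

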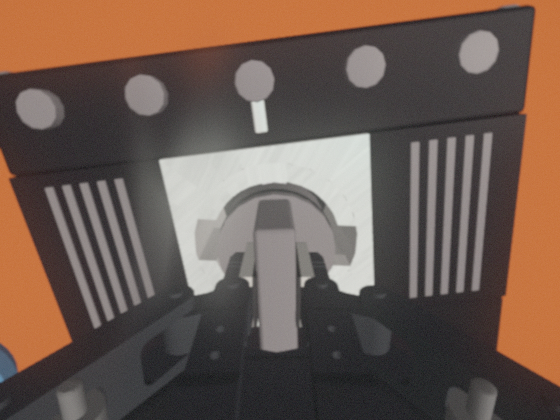

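The moment about z jumped to 1.7 N·m at about −7° tool yaw, so the stop is reached. I'll ease back a few degrees and let it rise with the spring.

Call:
arm_command:
  motion:
    - {"x": 0, "y": 0, "z": -0.001, "roll": -0.05, "fingers": 0}
    - {"x": 0, "y": 0, "z": -0.001, "roll": -0.03, "fingers": 0}
    - {"x": -0.003, "y": 0, "z": 0, "roll": 0, "fingers": 0}
    - {"x": -0.003, "y": 0, "z": 0, "roll": 0, "fingers": 0}

```text
clock: 18.25
eef_pos: [0.5119, 0.2154, 0.1239]
tool_rot: [0.019, 0.694, -0.007, 0.719]
ft_force: [-3.0, -0.5, 3.9]
grip_width: 0.0153
```

```bash
python3 mod.py; python3 j.py; python3 st.py 0.5093 0.2155 0.115 90
```

```text
clock 18.25 TCP [0.5119 0.2154 0.1239] axis [ 0.017  0.017 -1.   ] foot [0.5118 0.2166 0.0694] P(h) [0.5115 0.2163 0.0854] baryaw -2.1 F [-3.  -0.5  3.9] q6 24.9 w 0.0153
err world [-0.0022 -0.0008  0.    ] -> tool shift [-0.0001 -0.0009 -0.0022] roll to 80: -1.4329 down10mm in tool [ 0.01   -0.0002 -0.0004]
18.25 r,z 0.5554 0.1239 tilt_r 0.0393 tilt_t 0.0007 q [ 2.279e+01  2.219e+01 -4.560e+00  6.100e+01  4.000e-02  2.491e+01] dq [ 0.1 -2.5  2.9  5.  -0.1  0.1]
clock 18.25 pos [0.5119 0.2154 0.1239] tooldown [ 0.036   0.0159 -0.9992] yaw 87.9 q [22.8 22.2 -4.6 61.   0.  24.9] F [-2.99 -0.47  3.92] T [-0.298  0.769 -0.025] w 0.0153
shift in tool [ 0.0088 -0.0001 -0.0029] roll -0.0367
```

Call:
arm_command:
  motion:
    - {"x": -0.002, "y": 0, "z": -0.001, "roll": 0, "fingers": 0}
    - {"x": -0.0015, "y": 0, "z": -0.001, "roll": 0, "fingers": 0}
    - {"x": -0.001, "y": 0, "z": 0, "roll": 0, "fingers": 0}

```text
clock: 18.5
eef_pos: [0.5119, 0.2153, 0.126]
tool_rot: [0.019, 0.693, -0.008, 0.721]
ft_force: [-0.4, 0.7, -0.0]
grip_width: 0.0153
```

```bash
python3 mod.py; python3 st.py 0.5093 0.2155 0.115 90; python3 - <<'E'
from h import *
from workcell import camera
w=camera("wrist"); np.savez("pics/w9.npz",**w); cv2.imwrite("pics/w9.png",w["frame"][:,:,::-1])
E
```

```text
clock 18.5 TCP [0.5119 0.2153 0.126 ] axis [ 0.02   0.016 -1.   ] foot [0.512  0.2165 0.0715] P(h) [0.5117 0.2162 0.0875] baryaw -2.12 F [-0.4  0.7 -0. ] q6 25.0 w 0.0153
err world [-0.0024 -0.0007  0.    ] -> tool shift [-0.0001 -0.0008 -0.0023] roll to 80: -1.4333 down10mm in tool [ 0.01   -0.0002 -0.0004]
clock 18.5 pos [0.5119 0.2153 0.126 ] tooldown [ 0.0394  0.0151 -0.9991] yaw 87.88 q [22.9 22.  -4.6 61.  -0.1 25. ] F [-0.35  0.72 -0.04] T [0.035 0.476 0.007] w 0.0153
shift in tool [ 0.0109 -0.     -0.003 ] roll -0.037
```

View pics/w9.png

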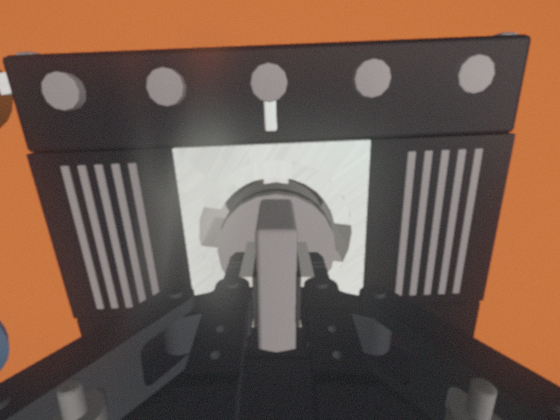

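The module has risen to the locked height (underside about 28.5 mm below the face) and the wrist force is about zero. Releasing.

Call:
arm_command:
  motion:
    - {"x": 0, "y": 0, "z": 0, "roll": 0, "fingers": 0.3}
    - {"x": 0, "y": 0, "z": 0, "roll": 0, "fingers": 0.6}
    - {"x": 0, "y": 0, "z": 0, "roll": 0, "fingers": 0.6}
    - {"x": 0, "y": 0, "z": 0, "roll": 0, "fingers": 0.6}
    - {"x": 0, "y": 0, "z": 0, "roll": 0, "fingers": 0.6}

```text
clock: 18.97
eef_pos: [0.5127, 0.2156, 0.1265]
tool_rot: [0.019, 0.692, -0.007, 0.721]
ft_force: [-0.7, -0.4, 0.1]
grip_width: 0.0513
```

```bash
python3 st.py 0.5093 0.2155 0.115 90; python3 - <<'E'
from h import *
from workcell import camera
w=camera("wrist"); np.savez("pics/w10.npz",**w); cv2.imwrite("pics/w10.png",w["frame"][:,:,::-1])
E
```

```text
clock 18.9667 pos [0.5127 0.2156 0.1265] tooldown [ 0.0411  0.0158 -0.999 ] yaw 87.87 q [22.9 22.  -4.5 61.  -0.1 25. ] F [-0.68 -0.38  0.09] T [ 0.015 -0.001  0.009] w 0.0513
shift in tool [ 0.0114 -0.0004 -0.0039] roll -0.0372
```

View pics/w10.png

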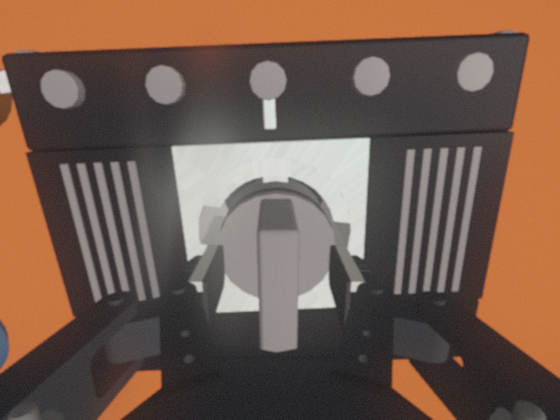

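Released cleanly; the module stands at (277,240), centred and unmoved. Backing off upward to check it.

Call:
arm_command:
  motion:
    - {"x": -0.015, "y": 0, "z": 0, "roll": 0, "fingers": 0.6}
    - {"x": -0.025, "y": 0, "z": 0, "roll": 0, "fingers": 0.6}
    - {"x": -0.025, "y": 0, "z": 0, "roll": 0, "fingers": 0.6}
    - {"x": -0.025, "y": 0, "z": 0, "roll": 0, "fingers": 0.6}
    - {"x": -0.025, "y": 0, "z": -0.015, "roll": 0, "fingers": 0.6}
    - {"x": -0.01, "y": 0, "z": -0.03, "roll": 0, "fingers": 0.6}
    - {"x": 0, "y": 0, "z": -0.03, "roll": 0, "fingers": 0.6}
    - {"x": 0, "y": -0.03, "z": -0.02, "roll": 0, "fingers": 0.6}
    - {"x": 0, "y": -0.035, "z": 0, "roll": 0, "fingers": 0.6}
    - {"x": 0, "y": -0.035, "z": 0, "roll": 0, "fingers": 0.6}
    - {"x": 0, "y": -0.035, "z": 0, "roll": 0, "fingers": 0.6}
    - {"x": 0, "y": -0.035, "z": 0, "roll": 0, "fingers": 0.6}
    - {"x": 0, "y": -0.035, "z": 0, "roll": 0, "fingers": 0.6}
    - {"x": 0, "y": 0, "z": 0, "roll": 0, "fingers": 0.6}

```text
clock: 20.18
eef_pos: [0.4012, 0.0081, 0.2527]
tool_rot: [0.017, 0.688, -0.003, 0.725]
ft_force: [-0.5, 0.9, -0.6]
grip_width: 0.0514
```

```bash
python3 st.py 0.5093 0.2155 0.115 90; python3 - <<'E'
from h import *
from workcell import camera
for n in ("wrist","top","side"):
    c=camera(n); np.savez(f"pics/{n}11.npz",**c); cv2.imwrite(f"pics/{n}11.png",c["frame"][:,:,::-1])
    if n=="side": cv2.imwrite("pics/s11c.png",cv2.resize(c["frame"][230:350,200:330][:,:,::-1],None,fx=4,fy=4,interpolation=cv2.INTER_CUBIC))
    if n=="top": cv2.imwrite("pics/t11c.png",cv2.resize(c["frame"][155:265,70:210][:,:,::-1],None,fx=5,fy=5,interpolation=cv2.INTER_CUBIC))
E
```

```text
clock 20.1833 pos [0.4012 0.0081 0.2527] tooldown [ 0.0521  0.019  -0.9985] yaw 88.38 q [  0.3  -0.4 -12.9  74.5   1.1   2. ] F [-0.5   0.88 -0.59] T [ 0.031  0.056 -0.038] w 0.0514
shift in tool [0.1471 0.2075 0.0947] roll -0.0283
```

View pics/s11c.png

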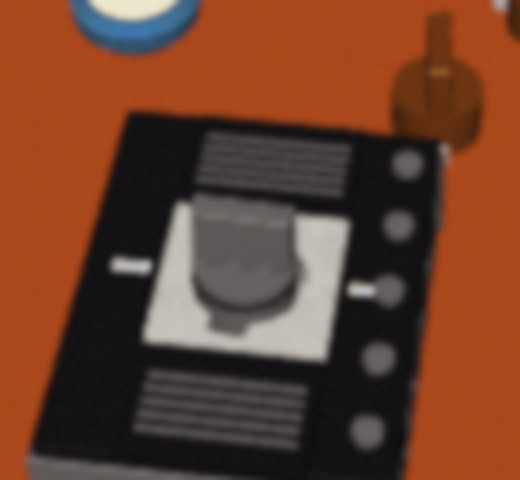

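View pics/t11c.png

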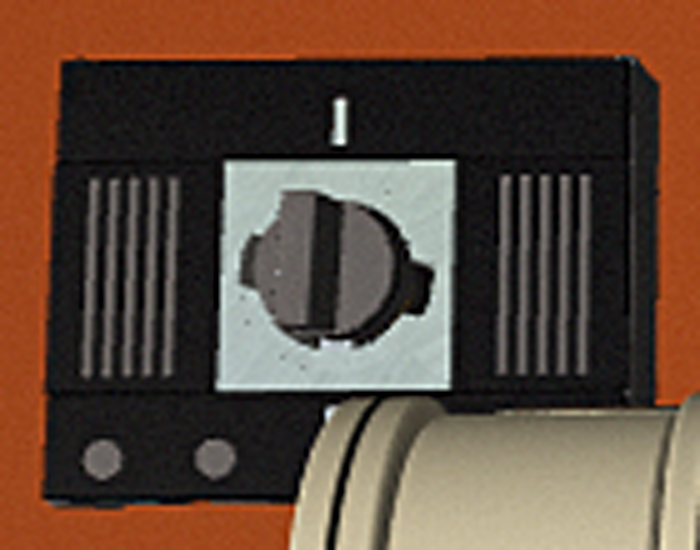

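View pics/top11.png

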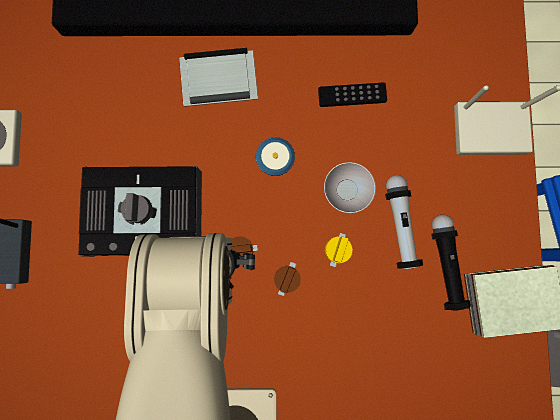

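```bash
python3 - <<'E'
from h import *
def corners(yaw,z,c=(0.5095,0.2155)):
    a=np.radians(yaw); out=[]
    for sx,sy in((1,1),(1,-1),(-1,-1),(-1,1)):
        x,y=sx*.029,sy*.008; out.append((c[0]+x*np.cos(a)-y*np.sin(a),c[1]+x*np.sin(a)+y*np.cos(a),z))
    return out
for n,(x0,x1,y0,y1) in (("side",(215,300,262,322)),("top",(105,175,182,232))):
    c=load(f"pics/{n}11.npz"); im=cv2.resize(c["frame"][y0:y1,x0:x1][:,:,::-1],None,fx=8,fy=8,interpolation=cv2.INTER_CUBIC).copy()
    for yaw,z,col in((-2,.160,(0,255,0)),(-2,.148,(0,0,255))):
        P=((proj(c,corners(yaw,z))+.5-[x0,y0])*8).astype(int); cv2.polylines(im,[P.reshape(-1,1,2)],True,col,1)
    cv2.imwrite(f"pics/o_{n}.png",im)
E
```

```text
(no output)
```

View pics/o_side.png

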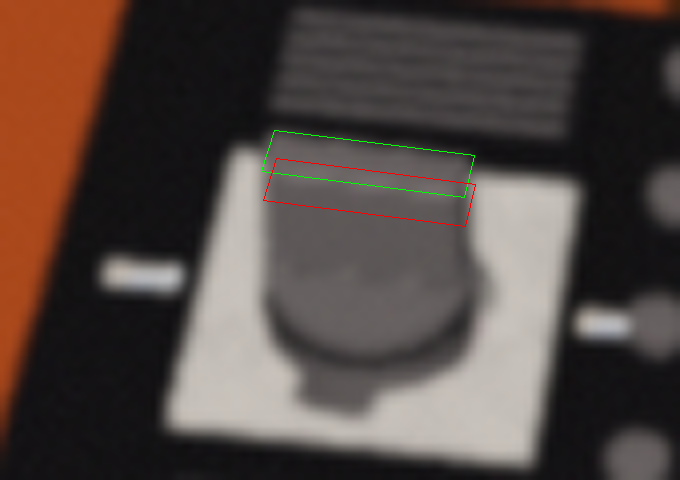

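View pics/o_top.png

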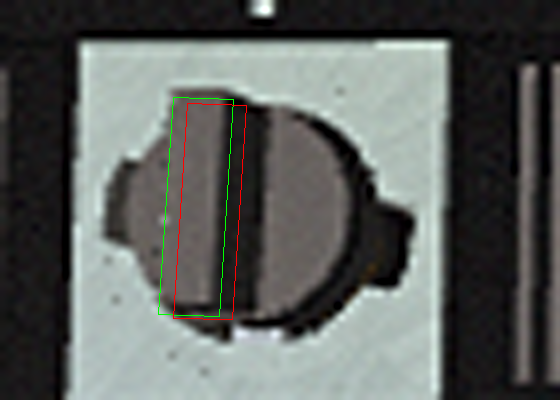

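View pics/wrist11.png

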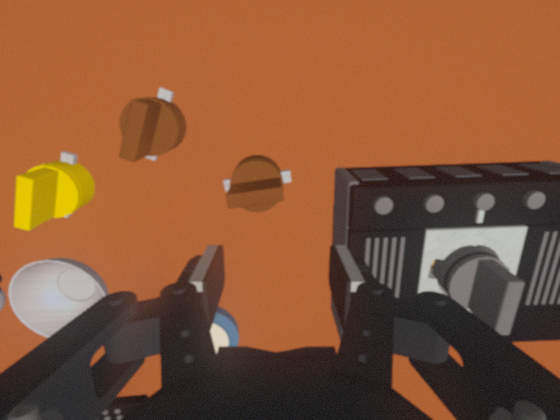

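```bash
python3 - <<'E'
from h import *
a=load("pics/top0.npz")["frame"].astype(int); b=load("pics/top11.npz")["frame"].astype(int)
d=(abs(a-b).max(2)>60); d[230:,120:265]=0
n,l,st,ce=cv2.connectedComponentsWithStats(d.astype(np.uint8)); print([(ce[i].round(),st[i,4]) for i in range(1,n) if st[i,4]>6])
from workcell import job_done
print(job_done())
E
```

```text
[(array([129., 195.]), np.int32(42)), (array([139., 211.]), np.int32(430)), (array([287., 230.]), np.int32(583)), (array([504., 394.]), np.int32(3744)), (array([118., 413.]), np.int32(45))]
the job is handed in; nothing more can be done
None
```

The grey module is locked in the bay, and I handed the job in at about 20 s on the clock. I lifted it by its grip bar, lowered it through the notches and pressed it to the spring's stop. I then turned it about 84° clockwise until the moment jumped at the end stop, eased it back a few degrees, let it spring up and released it.

**What the last checks showed**
- **Height:** the underside rose with the spring to about 28.5 mm below the plate's face (28 mm is locked), with the wrist force near zero.
- **Alignment:** the grip bar was about 2° off the rib direction at release.
- **Upright:** the top view fits a locked, upright module.
- **Other things:** comparing top views from before and after, only the module, the bay and the arm differ. The brown look-alike by the amplifier was masked out of that comparison because the arm hid it; in the wrist view it still stands upright.

**What went wrong or disagreed**
- **Lean while carrying:** the arm sagged under the load and leaned up to about 6°. I inserted the module while it was still leaning about 5–6°. Pressing at about 20 N against the spring's hard stop straightened it before I turned it.
- **Side view:** it puts the bar top about 2–4 mm lower than expected. The camera calibration is only good to about 2 mm, so I relied on the height and force readings instead.

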